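# Sort tested junction boxes by tag and shut the reject away

### The arm

A 6-joint arm with a two-finger parallel gripper is mounted at the origin on the work surface. World frame = base frame: x ahead of the robot, y to its left, z up, the work surface at z = 0. Lengths are in m, angles in degrees, forces in N, time in s.
With the tool pointing down it reaches from about 0.325 to 0.9 m from the base axis. Payload 6.1 kg.
Tool frame: the origin (TCP) lies where the fingers leave the gripper's body, on its centre line; the fingertips stand 73 mm ahead of it and the grasp point (between the pads) lies arm.grip_point_offset ahead of it (arm.grip_point_offset is the distance from the TCP to the grasp point, in m); y points along the fingers, z is the direction in which the jaws open and shut, and the axes are right-handed (so a half turn about y gives the same grasp; the last joint's range is limited). The gripper opens to 85 mm and grips with 20 to 120 N. Pads are 22 mm wide; open, the fingers measure 114 mm over their backs; the gripper's body (76 mm by 85 mm) begins 54 mm behind the grasp point. The pads swing forward as they close: fully open they stand 13 mm farther back than shut.
Start: joints at [-82.684, 12.628, 87.462, -0, 79.91, -7.225], TCP at [0.157, -0.605, 0.304] pointing down, gripper open.
Joint ranges: [-170.65, 170.65], [-52.31, 119.04], [5.05, 147.46], [-71.25, 251.25], [11.57, 151.72], [-153.62, 153.62]. Speed limits (degrees/s): [147.25, 147.25, 172.46, 180, 180, 180].

### API

Orientations are given as [roll, pitch, yaw] about the fixed x, y, z axes, in that order (R = Rz(yaw) Ry(pitch) Rx(roll)).
In Python, from plant import arm gives the robot as it stands.
- The arm moves only by the shell command python3 -m jog 'ROWS' [FORCE]. ROWS is JSON, a list of rows, each an object of numbers: "fingers": the opening, from 0 (shut) to 1 (fully open); "x", "y", "z": the shift along the tool's x, y, z in m; "twist": the turn about the tool's y in rad. In form: [{"fingers": .., "x": .., "y": .., "z": .., "twist": ..}, ...]. A call has 1 to 5 rows; each row shifts and turns the commanded pose from where the row before left it, along the tool's axes as they then stand; what a row does not reach is not made up. A row lasts 1/12 s, in which the tool goes at most 41.7 mm and 7.16 degrees, less where a joint would pass 70% of its speed; a pose out of reach is approached as far as the arm can. A call with a gripper value outside its range is refused whole. The fingers move at their own pace and stop on an object; FORCE is the grip in N (left out, the last holds). Time passes only in rows, so rows that do not move let the fingers close. It gives the time, the measured TCP pose, the force and the opening at its end, in the units of the state.
- arm.state(): the state, without advancing time (a new reading comes with each control period).
- arm.grab_frame(name): name is "scene" or "top" or "wrist"; returns the picture (384x512x3 uint8, red, green, blue); there is no depth.
- arm.camera_info(name): a dict with "fx", "fy", "cx", "cy" (pixels), "world_from_camera" (4x4, takes a point from camera to world coordinates). Camera axes: x right, y up, looking along -z (the intrinsics and any distortion apply to the point x, -y, -z); pixel columns grow to the right and rows downward; lengths in m; the calibration is good to about 2 mm. A picture is of the moment at which its call begins: read the wrist's pose just before it. camera_info takes no time and is no camera call; for the wrist camera it gives the pose at the moment of the call.
- arm.close_job(): hands the job in, once; it reports no verdict.
The state is a dict: "time": time; "joint_positions": joint angles; "joint_vel": joint speeds; "joint_torque": joint torques, N m; "ee_pos": TCP position; "eef_rot": TCP orientation; "ft_force": force on the tool from outside, world axes, zero at the start; "torque": the same for the moment, N m; "width": opening from 0.0 (shut) to 1.0 (fully open).
Only numpy, scipy, OpenCV 4.12 (cv2) and the standard library are available. Lean on these libraries where they do the work, as an engineer would, in place of code of your own. Each camera call takes 0.05 s, during which the arm holds its last target.

### The job

Sort the two tested junction boxes by the tag on the lid: set the green-tagged one flat in the green pass nest, and the red-tagged one flat in the pocket of the red reject tray while the tray is still pulled out. Set them down, do not drop them; once the reject is in, push the tray fully home under the clear cover (it has an upright tab to push on). The box without a tag has not been tested: leave it, the screwdriver, the mug and the can where they are.

Things in the scene. Friction and masses are not known exactly. Their poses are not given: they have to be found in the camera images.
- green_box: junction box with a green tag on its lid: grey plastic, body 100 (x) x 55 (y) x 55 mm high with flat sides, tag 56 x 38 mm in the middle of the top, a black cable gland (18 mm diameter, its axis 29 mm up) sticking out 14 mm at each x end, so 128 mm overall. About 0.26 kg. Origin at the centre of the underside, z up.
- red_box: the same junction box with a red tag on its lid. Origin at the centre of the underside, x along the length, z up.
- plain_box: the same junction box with a bare white lid, no tag. Origin at the centre of the underside. To be left alone.
- pass_nest: the green pass nest, fixed to the bench: green plate 150 (x) x 105 (y) x 10 mm with a pocket on top, 110 x 65 mm inside, of green walls 5 mm thick that rise 10 mm above the plate (top at z 20 mm). The box body fits inside either way round with 5 mm to spare on each side; the glands pass over the walls. Origin at the centre of the underside, x along the pocket's length.
- nest_floor (a point): centre of the pass nest's pocket floor, 10 mm above the bench, axes as the nest's.
- reject_station: reject station, fixed to the bench: steel base plate 330 x 112 mm on which the red tray slides along +x, away from the robot, under a clear cover with blue side walls (112 mm wide). In this frame the cover spans x = 100 to 220 mm, its underside 75 and its top 84 mm above the bench. Origin at bench height, below the tray pocket's centre when the tray is fully out; x is the push direction.
- tray (a joint): travel of the red tray in m: 0 fully pulled out, 0.150 fully home against its stop under the cover; it stays where it is left, about 3 N to push.
- tray_floor (a point): centre of the red tray's pocket floor, 10 mm above the bench; moves with the tray, axes as the station's. The pocket is like the nest's: 110 (x) x 65 (y) mm inside, walls 5 mm thick, top at 20 mm above the bench.
- tray_tab (a point): top centre of the outer (robot side) face of the tray's upright red tab, 60 mm above the bench; moves with the tray. The tab is 60 mm wide (y) and 10 mm thick, its outer face 87 mm to -x of the pocket's centre; it stays outside the cover when the tray is home.
- screwdriver: orange-handled screwdriver, 200 mm, lying on the bench; bystander.
- mug: blue mug, 80 mm across, 90 mm high; bystander. Origin at the centre of the underside.
- spray_can: steel can with a yellow label, 58 mm across, 130 mm high, standing; bystander. Origin at the centre of the underside.
Not all that is in view belongs to the job. What is shaped like the green_box but purple or turquoise is not meant. Leave any orange or pink look-alike of the red_box alone.

How it is judged:
By the outcome, as a careful person would: the job done as asked, in the order asked, and still so for the second after the job is handed in, with the robot touching nothing.
It also fails if it takes over 64 s, if anything falls off the work surface, if the arm or the gripper's body presses on something with over 40 N, if the wrist force passes 120 N, or if a joint passes its speed limit or range.

## Working session

There is one attempt and no reset: what is moved stays moved. The work goes in short steps, Python scripts to look and compute and a shell command to move; the robot and the scene stay as the last step left them, time stands still between calls to the robot, and variables do not carry over. Pictures are saved under pics/ and viewed, and the job is handed in when it is done.

```bash
mkdir -p pics; ls; python3 - <<'E'
from plant import arm
import cv2
s=arm.state();print(s);print(arm.grip_point_offset)
for n in("scene","top","wrist"):
    i=arm.camera_info(n);print(n,i)
    cv2.imwrite(f"pics/{n}0.png",arm.grab_frame(n)[:,:,::-1])
E
```

```text
pics
{'time': 0.0, 'joint_positions': array([-8.26837091e+01,  1.26769528e+01,  8.75263809e+01,  1.07156867e-03,
        7.99104185e+01, -7.22476436e+00]), 'joint_vel': array([ 0.05572586, -0.01844915, -0.08832198, -0.01160115,  0.01627125,
        0.16737518]), 'joint_torque': array([-2.66742347e-03, -4.96905899e+01, -3.89392018e+01, -2.26573920e-04,
        1.12381362e-02, -1.57671730e-05]), 'ee_pos': array([ 0.15686428, -0.60451007,  0.30277491]), 'eef_rot': array([-9.01127164e+01,  1.53519488e-02, -1.65459149e+02]), 'ft_force': array([ 0.4819423 , -0.15382566, -0.46561032]), 'torque': array([-0.02415137, -0.02008228,  0.02094545]), 'width': 1.0015483550951494}
0.0539
scene {'fx': 352.88049741228616, 'fy': 352.88049741228616, 'cx': 256.8385644351611, 'cy': 193.67273295304224, 'world_from_camera': array([[ 0.47783184, -0.75232812,  0.45351862,  0.95971767],
       [ 0.87842286,  0.41337009, -0.23978834, -0.14511213],
       [-0.00707152,  0.51295962,  0.85838361,  0.78688844],
       [ 0.        ,  0.        ,  0.        ,  1.        ]])}
top {'fx': 421.1739521622497, 'fy': 421.1739521622497, 'cx': 259.03299802089504, 'cy': 193.63368526652667, 'world_from_camera': array([[ 0.12466228,  0.97049018, -0.20641738,  0.32099779],
       [-0.99219776,  0.12229277, -0.0242504 ,  0.05012269],
       [ 0.00170858,  0.20782998,  0.97816347,  1.20189852],
       [ 0.        ,  0.        ,  0.        ,  1.        ]])}
wrist {'fx': 280.9226506975474, 'fy': 280.9226506975474, 'cx': 258.31566505337145, 'cy': 188.54188480240768, 'world_from_camera': array([[ 0.25248498,  0.92515429,  0.28344466,  0.22904912],
       [-0.96759784,  0.24213485,  0.07159007, -0.58601145],
       [-0.00239997, -0.29233586,  0.9563127 ,  0.37172809],
       [ 0.        ,  0.        ,  0.        ,  1.        ]])}
```

View pics/scene0.png

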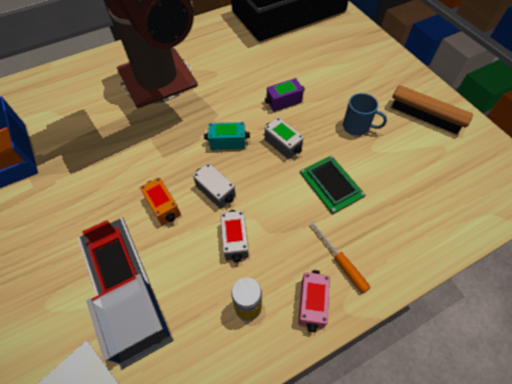

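View pics/top0.png

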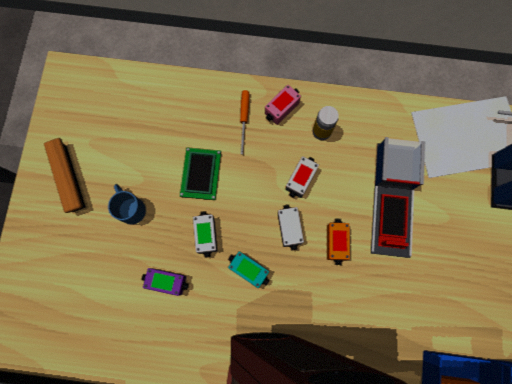

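View pics/wrist0.png

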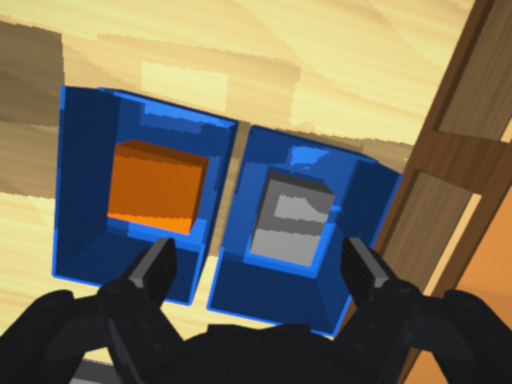

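Top view: the green-tagged box is at (205,234), the red-tagged at (302,177), the plain one at (291,227), the nest at (201,174) and the tray pocket at (395,212). The purple, turquoise, orange and pink boxes are look-alikes. Next I'll measure all of these.

```bash
cat > h.py <<'E'
import numpy as np, cv2
def plane(info,uv,z):
    uv=np.atleast_2d(np.asarray(uv,float)); T=np.array(info["world_from_camera"])
    d=np.c_[(uv[:,0]-info["cx"])/info["fx"],-(uv[:,1]-info["cy"])/info["fy"],-np.ones(len(uv))]@T[:3,:3].T
    o=T[:3,3]; return (o+d*((z-o[2])/d[:,2])[:,None])[:,:2]
def proj(info,P):
    T=np.array(info["world_from_camera"]);p=(np.atleast_2d(P)-T[:3,3])@T[:3,:3]
    return np.c_[info["cx"]+info["fx"]*p[:,0]/-p[:,2],info["cy"]+info["fy"]*p[:,1]/p[:,2]]
def mask(img,col):
    h=cv2.cvtColor(img,cv2.COLOR_RGB2HSV);H,S,V=[h[...,k].astype(int) for k in range(3)]
    if col=="red": m=((H<5)|(H>175))&(S>180)&(V>70)
    elif col=="green": m=(H>50)&(H<75)&(S>150)&(V>50)
    elif col=="dark": m=(V<50)
    return m.astype(np.uint8)
def rects(info,img,col,z,amin=60):
    cs,_=cv2.findContours(mask(img,col),cv2.RETR_CCOMP,cv2.CHAIN_APPROX_NONE)
    out=[]
    for c in cs:
        if cv2.contourArea(c)<amin: continue
        w=plane(info,c[:,0,:],z)*1000
        (cx,cy),(a,b),t=cv2.minAreaRect(w.astype(np.float32))
        if a<b:a,b,t=b,a,t+90
        print(col,"px",c[:,0].mean(0).round(0),"z",z,"c mm",round(cx,1),round(cy,1),"size",round(a),round(b),"long-axis deg",round((t+90)%180-90,1))
E
python3 - <<'E'
from h import *
from plant import arm
for n in("top","scene"):
    img=cv2.imread(f"pics/{n}0.png")[:,:,::-1].copy();i=arm.camera_info(n);print(n)
    for c in("green","red"):
        for z in(.055,.02,.01):rects(i,img,c,z)
    for s in (0,):
        y0=(120,70) if n=="top" else (60,215)
    crop=dict(top=[(150,130,150,130),(360,120,90,150),(180,200,90,70),(270,150,70,60)],scene=[(290,145,90,75),(60,210,130,160),(255,105,60,60),(205,200,60,70)])[n]
    for k,(x,y,w,h) in enumerate(crop):
        f=min(800/w,600/h); cv2.imwrite(f"pics/{n}_c{k}.png",cv2.resize(img[y:y+h,x:x+w,::-1],None,fx=f,fy=f,interpolation=cv2.INTER_NEAREST)); print(k,f)
E
```

```text
top
green px [162. 281.] z 0.055 c mm 293.9 303.9 size 54 37 long-axis deg 85.4
green px [248. 269.] z 0.055 c mm 354.2 81.8 size 54 37 long-axis deg 64.1
green px [204. 233.] z 0.055 c mm 435.8 214.7 size 54 35 long-axis deg 13.7
green px [200. 174.] z 0.055 c mm 601.3 250.1 size 142 99 long-axis deg 1.4
green px [200. 174.] z 0.055 c mm 602.3 249.6 size 121 79 long-axis deg 1.7
green px [162. 281.] z 0.02 c mm 293.1 311.7 size 56 38 long-axis deg 85.4
green px [248. 269.] z 0.02 c mm 355.2 82.7 size 56 38 long-axis deg 64.1
green px [204. 233.] z 0.02 c mm 439.4 219.7 size 56 36 long-axis deg 13.7
green px [200. 174.] z 0.02 c mm 609.8 256.2 size 146 102 long-axis deg 1.4
green px [200. 174.] z 0.02 c mm 610.9 255.7 size 124 81 long-axis deg 1.7
green px [162. 281.] z 0.01 c mm 292.8 313.9 size 56 39 long-axis deg 85.4
green px [248. 269.] z 0.01 c mm 355.5 83.0 size 57 38 long-axis deg 64.1
green px [204. 233.] z 0.01 c mm 440.4 221.2 size 56 37 long-axis deg 13.7
green px [200. 174.] z 0.01 c mm 612.3 257.9 size 148 103 long-axis deg 1.4
green px [200. 174.] z 0.01 c mm 613.4 257
[... 2785 characters left out ...]
 px [109. 263.] z 0.02 c mm 544.7 -318.0 size 143 99 long-axis deg 0.6
red px [112. 263.] z 0.02 c mm 555.8 -306.3 size 110 65 long-axis deg 0.1
red px [233. 230.] z 0.02 c mm 616.4 -28.5 size 54 35 long-axis deg -21.4
red px [157. 195.] z 0.02 c mm 436.8 -153.3 size 54 35 long-axis deg 5.4
red px [315. 297.] z 0.01 c mm 839.8 59.1 size 57 38 long-axis deg -37.8
red px [109. 263.] z 0.01 c mm 539.3 -320.3 size 145 100 long-axis deg 0.6
red px [112. 263.] z 0.01 c mm 550.6 -308.4 size 112 66 long-axis deg 0.1
red px [233. 230.] z 0.01 c mm 611.9 -27.0 size 55 35 long-axis deg -21.4
red px [157. 195.] z 0.01 c mm 430.0 -153.4 size 54 36 long-axis deg 5.4
0 8.0
1 3.75
2 10.0
3 8.571428571428571
```

```bash
cat > go.py <<'E'
import sys,numpy as np
from scipy.spatial.transform import Rotation as R
from plant import arm
# usage: x y z(mm TCP) yaw(deg) -> shift in tool axes from current measured pose (translation first, then twist)
s=arm.state();p=np.array(s["ee_pos"]);Rm=R.from_euler("xyz",s["eef_rot"],degrees=True)
print("t",round(float(s["time"]),2),"pos mm",(p*1000).round(1),"rot",np.round(s["eef_rot"],1),"F",np.round(s["ft_force"],1),"w",round(float(s["width"]),3))
a=[float(v) for v in sys.argv[1:]]
for k in range(0,len(a),4):
    t=np.array(a[k:k+3])/1000;d=t-p;l=Rm.inv().apply(d)
    tw=-(a[k+3]-s["eef_rot"][2]); tw=(tw+180)%360-180
    n=int(np.ceil(np.linalg.norm(d)/.036)) or 1
    print("shift mm",(l*1000).round(1),"rows",n,"each m",(l/n).round(4),"twist rad",round(np.radians(tw),3),"deg",round(tw,1)); p=t
E
python3 go.py 400 -250 300 -165.5 435.5 215.7 260 -166
```

```text
t 0.15 pos mm [ 156.9 -604.6  303. ] rot [ -90.1    0.  -165.5] F [-0.3  0.4  0.3] w 0.997
shift mm [-324.4    3.5 -282.2] rows 12 each m [-0.027   0.0003 -0.0235] twist rad 0.001 deg 0.0
shift mm [-151.3   40.7 -441.8] rows 14 each m [-0.0108  0.0029 -0.0316] twist rad 0.009 deg 0.5
```

```bash
python3 -m jog '[{"fingers":1,"x":-0.010,"z":-0.010},{"fingers":1,"x":-0.026,"z":-0.022},{"fingers":1,"x":-0.026,"z":-0.0225},{"fingers":1,"x":-0.026,"z":-0.0225},{"fingers":1,"x":-0.026,"z":-0.0225}]' && python3 go.py 400 -250 300 -165.5 435.5 215.7 260 -166
```

```text
$[0]: bad value
```

```bash
python3 -m jog '[{"fingers":1,"x":-0.026,"z":-0.0225},{"fingers":1,"x":-0.026,"z":-0.0225},{"fingers":1,"x":-0.026,"z":-0.0225},{"fingers":1,"x":-0.026,"z":-0.0225},{"fingers":1,"x":-0.026,"z":-0.0225}]' && python3 go.py 400 -250 300 -165.5 435.5 215.7 260 -166
```

```text
$[0]: bad value
```

```bash
python3 -m jog '[{"fingers":1,"x":-0.010,"y":0,"z":-0.010,"twist":0},{"fingers":1,"x":-0.026,"y":0,"z":-0.022,"twist":0},{"fingers":1,"x":-0.026,"y":0,"z":-0.0225,"twist":0},{"fingers":1,"x":-0.026,"y":0,"z":-0.0225,"twist":0},{"fingers":1,"x":-0.026,"y":0,"z":-0.0225,"twist":0}]' && python3 go.py 400 -250 300 -165.5 435.5 215.7 260 -166
```

```text
time: 0.57
ee_pos: [0.2427, -0.4786, 0.3034]
eef_rot: [-90.0, 0.0, -165.5]
ft_force: [0.7, 0.3, 0.2]
width: 0.999
t 0.57 pos mm [ 242.7 -478.6  303.4] rot [ -90.     0.  -165.5] F [0.7 0.3 0.2] w 0.999
shift mm [-209.5    3.6 -181.9] rows 8 each m [-0.0262  0.0004 -0.0227] twist rad -0.0 deg -0.0
shift mm [-151.    40.4 -441.9] rows 14 each m [-0.0108  0.0029 -0.0316] twist rad 0.009 deg 0.5
```

```bash
python3 -m jog '[{"fingers":1,"x":-0.026,"y":0,"z":-0.0225,"twist":0},{"fingers":1,"x":-0.026,"y":0,"z":-0.0225,"twist":0},{"fingers":1,"x":-0.026,"y":0,"z":-0.0225,"twist":0},{"fingers":1,"x":-0.026,"y":0,"z":-0.0225,"twist":0},{"fingers":1,"x":-0.026,"y":0,"z":-0.0225,"twist":0}]' && python3 -m jog '[{"fingers":1,"x":-0.026,"y":0,"z":-0.0225,"twist":0},{"fingers":1,"x":-0.026,"y":0,"z":-0.0225,"twist":0},{"fingers":1,"x":-0.026,"y":0,"z":-0.024,"twist":0},{"fingers":1,"x":-0.011,"y":0.003,"z":-0.0316,"twist":0},{"fingers":1,"x":-0.011,"y":0.003,"z":-0.0316,"twist":0}]' && python3 -m jog '[{"fingers":1,"x":-0.011,"y":0.003,"z":-0.0316,"twist":0},{"fingers":1,"x":-0.011,"y":0.003,"z":-0.0316,"twist":0},{"fingers":1,"x":-0.011,"y":0.003,"z":-0.0316,"twist":0},{"fingers":1,"x":-0.011,"y":0.003,"z":-0.0316,"twist":0},{"fingers":1,"x":-0.011,"y":0.003,"z":-0.0316,"twist":0}]' >/dev/null && python3 go.py 435.5 215.7 260 -166
```

```text
time: 0.98
ee_pos: [0.3404, -0.3369, 0.3037]
eef_rot: [-90.0, -0.0, -165.5]
ft_force: [0.6, -0.2, -0.3]
width: 0.998
time: 1.4
ee_pos: [0.4039, -0.1838, 0.2977]
eef_rot: [-90.0, 0.0, -165.4]
ft_force: [0.5, 0.3, -0.1]
width: 1.003
t 1.82 pos mm [416.7 -17.1 282.7] rot [ -90.     0.  -165.5] F [ 0.7 -0.3  1.2] w 0.998
shift mm [ -76.6   22.7 -220.6] rows 7 each m [-0.0109  0.0032 -0.0315] twist rad 0.009 deg 0.5
```

```bash
python3 -m jog '[{"fingers":1,"x":-0.011,"y":0.004,"z":-0.032,"twist":0.009},{"fingers":1,"x":-0.011,"y":0.004,"z":-0.032,"twist":0},{"fingers":1,"x":-0.011,"y":0.004,"z":-0.032,"twist":0},{"fingers":1,"x":-0.011,"y":0.004,"z":-0.032,"twist":0},{"fingers":1,"x":-0.011,"y":0.004,"z":-0.032,"twist":0}]' >/dev/null && python3 -m jog '[{"fingers":1,"x":-0.011,"y":0.003,"z":-0.032,"twist":0},{"fingers":1,"x":-0.011,"y":0,"z":-0.026,"twist":0},{"fingers":1,"x":0,"y":0,"z":0,"twist":0}]' >/dev/null && python3 go.py 435.5 215.7 260 -166
cat > look.py <<'E'
import sys
from h import *
from plant import arm
# name tag; colours with heights
i=arm.camera_info("wrist");img=arm.grab_frame("wrist")
cv2.imwrite(f"pics/{sys.argv[1]}.png",img[:,:,::-1])
for a in sys.argv[2:]:
    c,z=a.split(":");rects(i,img,c,float(z),300)
E
python3 look.py w1 green:.055 green:.01 green:.02
```

```text
t 2.48 pos mm [438.4 215.5 259.6] rot [ -90.1    0.  -165.8] F [-1.4  0.2 -0.5] w 0.997
shift mm [ 2.7 -0.4 -0.9] rows 1 each m [ 0.0027 -0.0004 -0.0009] twist rad 0.004 deg 0.2
green px [258. 181.] z 0.055 c mm 435.8 215.8 size 54 37 long-axis deg 14.4
green px [252.  44.] z 0.055 c mm 567.0 255.2 size 87 66 long-axis deg -88.2
green px [258. 181.] z 0.01 c mm 423.5 212.8 size 62 43 long-axis deg 14.4
green px [252.  44.] z 0.01 c mm 576.2 258.8 size 102 77 long-axis deg -88.2
green px [258. 181.] z 0.02 c mm 426.3 213.5 size 60 41 long-axis deg 14.4
green px [252.  44.] z 0.02 c mm 574.2 258.0 size 98 75 long-axis deg -88.2
```

View pics/w1.png

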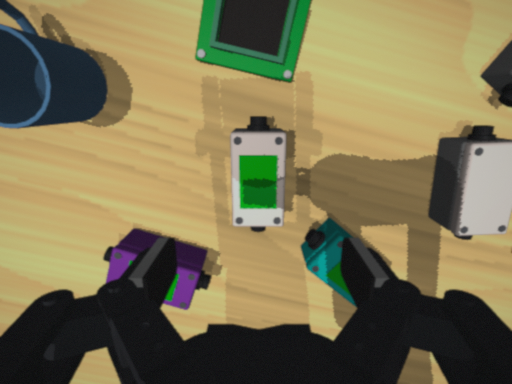

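The wrist view shows the green box at (258,181), measured at (435.8, 215.8) mm with yaw 14.4°, which agrees with the other cameras. Going down to grip it.

```bash
python3 -m jog '[{"fingers":1,"x":0.0027,"y":0.030,"z":-0.001,"twist":0},{"fingers":1,"x":0,"y":0.036,"z":0,"twist":0},{"fingers":1,"x":0,"y":0.036,"z":0,"twist":0},{"fingers":1,"x":0,"y":0.036,"z":0,"twist":0},{"fingers":1,"x":0,"y":0.0305,"z":0,"twist":0}]' && python3 -m jog '[{"fingers":0.5,"x":0,"y":0,"z":0,"twist":0},{"fingers":0.4,"x":0,"y":0,"z":0,"twist":0},{"fingers":0.3,"x":0,"y":0,"z":0,"twist":0},{"fingers":0.3,"x":0,"y":0,"z":0,"twist":0},{"fingers":0.3,"x":0,"y":0,"z":0,"twist":0}]' 50 && python3 go.py 435.8 215.8 240 -166
```

```text
time: 2.95
ee_pos: [0.4348, 0.2105, 0.0893]
eef_rot: [-90.0, -0.1, -166.0]
ft_force: [-0.2, 0.1, -0.4]
width: 1.002
time: 3.37
ee_pos: [0.4372, 0.2121, 0.0936]
eef_rot: [-90.0, 0.2, -166.0]
ft_force: [0.8, -0.8, -2.7]
width: 0.64
t 3.37 pos mm [437.2 212.1  93.6] rot [ -90.     0.2 -166. ] F [ 0.8 -0.8 -2.7] w 0.64
shift mm [-1.000e-01 -1.464e+02 -4.000e+00] rows 5 each m [-0.     -0.0293 -0.0008] twist rad 0.0 deg 0.0
```

```bash
python3 -m jog '[{"fingers":0.3,"x":0,"y":0,"z":0,"twist":0},{"fingers":0.3,"x":0,"y":0,"z":0,"twist":0}]' && python3 -m jog '[{"fingers":0.3,"x":0,"y":-0.010,"z":0,"twist":0},{"fingers":0.3,"x":0,"y":-0.025,"z":0,"twist":0},{"fingers":0.3,"x":0,"y":-0.030,"z":0,"twist":0},{"fingers":0.3,"x":0,"y":-0.015,"z":0,"twist":0},{"fingers":0.3,"x":0,"y":0,"z":0,"twist":0}]' && python3 go.py 613.4 257.9 175 -178.4
python3 look.py w2 green:.055
```

```text
time: 3.53
ee_pos: [0.4366, 0.2121, 0.0927]
eef_rot: [-90.0, 0.1, -166.0]
ft_force: [-0.6, 0.3, 1.9]
width: 0.634
time: 3.95
ee_pos: [0.4383, 0.2127, 0.1763]
eef_rot: [-90.0, 0.5, -166.0]
ft_force: [1.3, -0.0, -2.0]
width: 0.637
t 3.95 pos mm [438.3 212.7 176.3] rot [ -90.     0.5 -166. ] F [ 1.3 -0.  -2. ] w 0.637
shift mm [-180.8    2.8   -1.4] rows 6 each m [-0.0301  0.0005 -0.0002] twist rad 0.217 deg 12.4
green px [135. 350.] z 0.055 c mm 290.8 282.1 size 40 18 long-axis deg -19.5
green px [378. 346.] z 0.055 c mm 342.1 84.9 size 49 20 long-axis deg 49.2
green px [258. 268.] z 0.055 c mm 387.9 199.9 size 99 66 long-axis deg 13.1
green px [245.  38.] z 0.055 c mm 553.3 253.0 size 83 42 long-axis deg -87.9
```

View pics/w2.png

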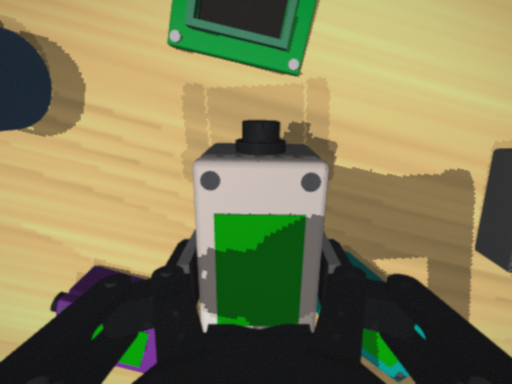

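```bash
python3 -m jog '[{"fingers":0.3,"x":-0.020,"y":0,"z":0,"twist":0},{"fingers":0.3,"x":-0.033,"y":0,"z":0,"twist":0},{"fingers":0.3,"x":-0.033,"y":0,"z":0,"twist":0},{"fingers":0.3,"x":-0.033,"y":0,"z":0,"twist":0},{"fingers":0.3,"x":-0.033,"y":0,"z":0,"twist":0}]' >/dev/null&& python3 -m jog '[{"fingers":0.3,"x":-0.028,"y":0,"z":0,"twist":0},{"fingers":0.3,"x":0,"y":0,"z":0,"twist":0.07},{"fingers":0.3,"x":0,"y":0,"z":0,"twist":0.07},{"fingers":0.3,"x":0,"y":0,"z":0,"twist":0.077},{"fingers":0.3,"x":0,"y":0,"z":0,"twist":0}]' && python3 go.py 613.4 257.9 175 -178.4
python3 look.py w3 green:.02 green:.01; python3 - <<'E'
from plant import arm
import cv2
for n in("scene","top"):cv2.imwrite(f"pics/{n}3.png",arm.grab_frame(n)[:,:,::-1])
E
```

```text
time: 4.83
ee_pos: [0.6092, 0.2551, 0.1685]
eef_rot: [-89.9, -0.2, -178.6]
ft_force: [0.2, -0.9, -3.4]
width: 0.638
t 4.83 pos mm [609.2 255.1 168.5] rot [ -89.9   -0.2 -178.6] F [ 0.2 -0.9 -3.4] w 0.638
shift mm [-4.2 -6.5 -2.7] rows 1 each m [-0.0042 -0.0065 -0.0027] twist rad -0.003 deg -0.2
green px [258. 268.] z 0.02 c mm 536.5 252.9 size 115 76 long-axis deg 0.6
green px [249. 117.] z 0.02 c mm 661.8 261.1 size 98 50 long-axis deg -87.5
green px [258. 268.] z 0.01 c mm 529.7 252.7 size 120 79 long-axis deg 0.6
green px [249. 117.] z 0.01 c mm 660.8 261.3 size 102 53 long-axis deg -87.5
```

View pics/w3.png

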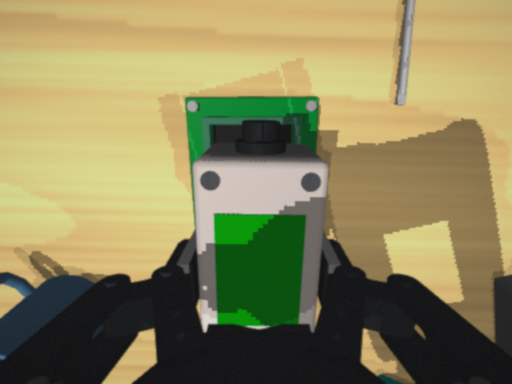

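View pics/scene3.png

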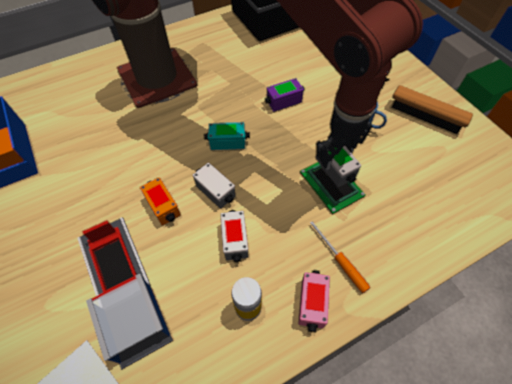

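```bash
python3 - <<'E'
from h import *
from plant import arm
i=arm.camera_info("wrist")
print((plane(i,[[186,96.5],[319.5,96.5],[193.5,106],[311,105.5]],.010)*1000).round(1))
print((plane(i,[[205,118],[305,118]],.02)*1000).round(1))
print(np.array(i["world_from_camera"])[:3,3])
# predicted pixel for box top far edge corners if box at TCP
s=arm.state();print(s["ee_pos"])
c=np.array([s["ee_pos"][0],s["ee_pos"][1]]);
for yaw in(.0244,):
    R=np.array([[np.cos(yaw),-np.sin(yaw)],[np.sin(yaw),np.cos(yaw)]])
    for dx,dy in((50,27.5),(50,-27.5)):
        q=c+R@np.array([dx,dy])/1000
        for z in(.13,.135):print(proj(i,[[*q,z]]).round(1))
E
python3 go.py 613 258.8 145 -178.2
```

```text
[[686.5 313.5]
 [689.8 210.3]
 [679.6 308. ]
 [682.9 216.3]]
[[671.4 297.4]
 [673.8 221.9]]
[0.68427812 0.25755159 0.23863886]
[0.60962824 0.25526372 0.17000162]
[[189.4 166.7]]
[[186.3 169.7]]
[[328.5 167.7]]
[[331.7 170.7]]
t 4.98 pos mm [609.6 255.3 170. ] rot [-9.000e+01 -1.000e-01 -1.783e+02] F [-0.3  0.5 -2.4] w 0.637
shift mm [-3.5 25.  -3.4] rows 1 each m [-0.0035  0.025  -0.0034] twist rad -0.001 deg -0.1
```

```bash
python3 -m jog '[{"fingers":0.3,"x":-0.0035,"y":0.010,"z":-0.004,"twist":0},{"fingers":0.3,"x":0,"y":0.022,"z":0,"twist":0},{"fingers":0.3,"x":0,"y":0.013,"z":0,"twist":0},{"fingers":0.3,"x":0,"y":0,"z":0,"twist":0}]' && python3 go.py 613 259.3 105 -178.2
python3 look.py w4; python3 - <<'E'
from plant import arm
import cv2
f=arm.grab_frame("scene")[130:230,290:400,::-1];cv2.imwrite("pics/scene4.png",cv2.resize(f,None,fx=5,fy=5))
E
```

```text
time: 5.32
ee_pos: [0.6109, 0.2589, 0.1214]
eef_rot: [-89.9, -0.4, -178.4]
ft_force: [-1.7, 0.4, -3.5]
width: 0.635
t 5.32 pos mm [610.9 258.9 121.4] rot [ -89.9   -0.4 -178.4] F [-1.7  0.4 -3.5] w 0.635
shift mm [-2.2 16.3 -0.4] rows 1 each m [-0.0022  0.0163 -0.0004] twist rad -0.003 deg -0.2
```

View pics/w4.png

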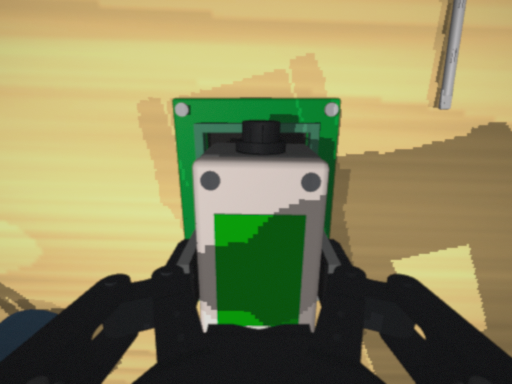

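View pics/scene4.png

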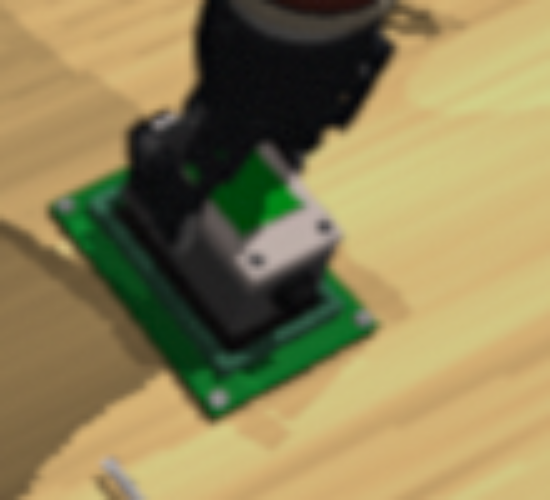

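```bash
python3 -m jog '[{"fingers":0.3,"x":-0.002,"y":0.006,"z":-0.0012,"twist":0},{"fingers":0.3,"x":0,"y":0.006,"z":0,"twist":0},{"fingers":0.3,"x":0,"y":0.003,"z":0,"twist":0},{"fingers":0.3,"x":0,"y":0,"z":0,"twist":0}]' && python3 -m jog '[{"fingers":0.3,"x":0,"y":0.001,"z":0,"twist":0},{"fingers":0.3,"x":0,"y":0,"z":0,"twist":0}]' && python3 go.py 613 259.3 103 -178.2
```

```text
time: 5.75
ee_pos: [0.6162, 0.2609, 0.112]
eef_rot: [-90.0, 0.1, -178.4]
ft_force: [0.4, -0.4, -2.9]
width: 0.638
time: 5.92
ee_pos: [0.6162, 0.261, 0.1117]
eef_rot: [-90.0, 0.1, -178.4]
ft_force: [-4.1, -0.5, 3.1]
width: 0.634
t 5.92 pos mm [616.2 261.  111.7] rot [-9.000e+01  1.000e-01 -1.784e+02] F [-4.1 -0.5  3.1] w 0.634
shift mm [3.3 8.7 1.6] rows 1 each m [0.0033 0.0087 0.0016] twist rad -0.004 deg -0.2
```

```bash
python3 look.py w5; python3 - <<'E'
from plant import arm
import cv2
f=arm.grab_frame("scene")[130:230,290:400,::-1];cv2.imwrite("pics/scene5.png",cv2.resize(f,None,fx=5,fy=5))
for _ in range(3):
    arm.grab_frame("scene"); s=arm.state();print(s["ee_pos"],s["ft_force"],s["eef_rot"])
E
```

```text
[0.61616237 0.26094889 0.11160275] [-2.66887692 -0.26535614  5.8556874 ] [-9.00159621e+01  7.09965670e-02 -1.78403621e+02]
[0.61616767 0.26092089 0.11158241] [-3.6953651  -1.41618576  6.18633451] [-9.00165845e+01  7.06680383e-02 -1.78407744e+02]
[0.6161408  0.26094038 0.11158831] [-3.41613435 -0.06892512  5.79120264] [-9.00174334e+01  6.78933841e-02 -1.78404691e+02]
```

View pics/w5.png

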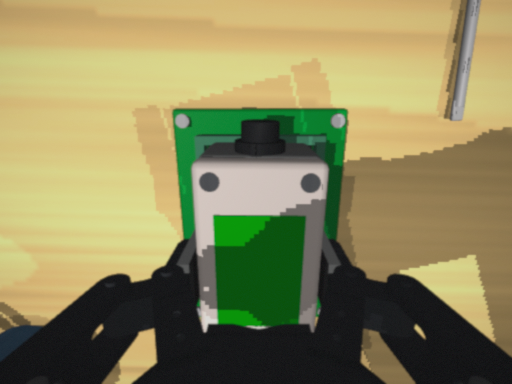

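View pics/scene5.png

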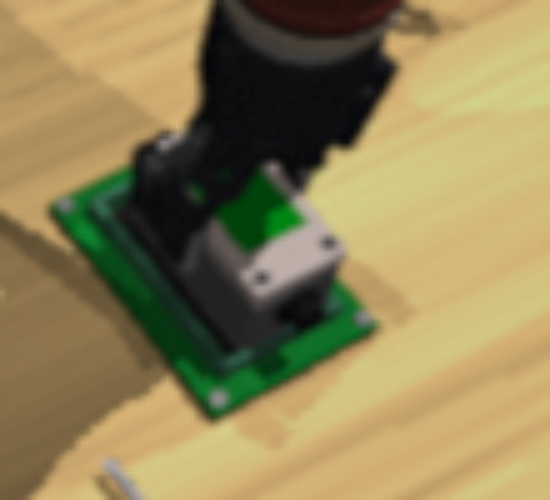

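```bash
python3 - <<'E'
from h import *
from plant import arm
i=arm.camera_info("wrist")
w=cv2.imread("pics/w5.png");cv2.imwrite("pics/w5c.png",cv2.resize(w[90:240,160:360],None,fx=4,fy=4,interpolation=cv2.INTER_CUBIC))
f=arm.grab_frame("top");cv2.imwrite("pics/top5.png",cv2.resize(f[130:220,160:240,::-1],None,fx=6,fy=6,interpolation=cv2.INTER_CUBIC))
E
cd pics; python3 -c "
import cv2;cv2.imwrite('scene5c.png',cv2.imread('scene5.png'))"
```

```text
(no output)
```

View pics/w5c.png

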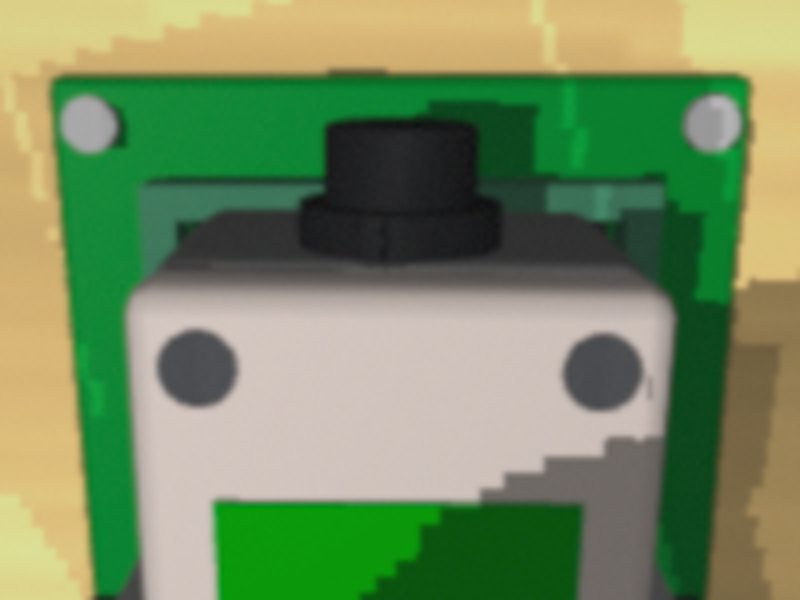

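View pics/top5.png

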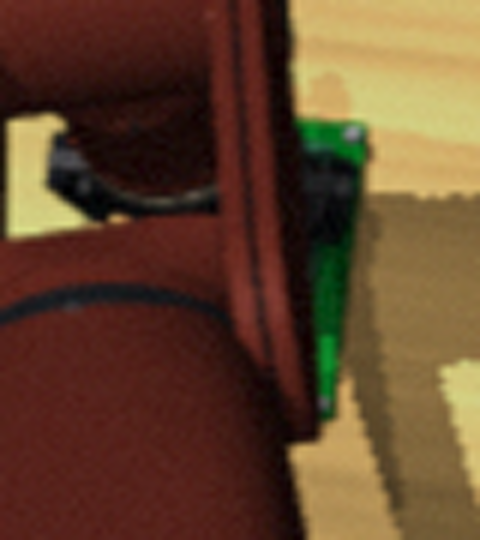

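The box's far edge sits at row 143 in w5, on top of the nest's far wall. It is about 6 mm too far in +x and laterally centred. I'll lift a little, move it back and look again.

```bash
python3 -m jog '[{"fingers":0.3,"x":0,"y":-0.012,"z":0,"twist":0},{"fingers":0.3,"x":0.006,"y":0,"z":0,"twist":0},{"fingers":0.3,"x":0,"y":0,"z":0,"twist":0},{"fingers":0.3,"x":0,"y":0,"z":0,"twist":0},{"fingers":0.3,"x":0,"y":0,"z":0,"twist":0}]' && python3 look.py w6 && python3 - <<'E'
import cv2
w=cv2.imread("pics/w6.png");cv2.imwrite("pics/w6c.png",cv2.resize(w[90:240,160:360],None,fx=4,fy=4,interpolation=cv2.INTER_CUBIC))
E
python3 go.py 613 259.3 103 -178.2
```

```text
time: 6.63
ee_pos: [0.6092, 0.2605, 0.1218]
eef_rot: [-90.0, -0.0, -178.4]
ft_force: [0.2, 0.7, -3.1]
width: 0.634
t 6.68 pos mm [609.4 260.6 121.8] rot [ -90.    -0.  -178.4] F [ 0.1  0.7 -3.7] w 0.636
shift mm [-3.6 18.8  1.4] rows 1 each m [-0.0036  0.0188  0.0014] twist rad -0.004 deg -0.2
```

View pics/w6c.png

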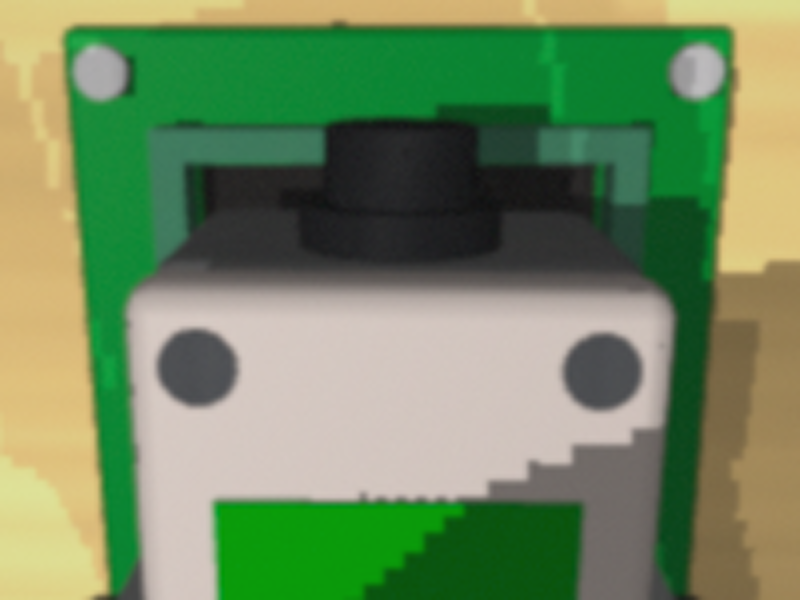

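```bash
python3 - <<'E'
from h import *
from plant import arm
i=arm.camera_info("wrist")
f=lambda x,y:[160+x/4,90+y/4]
print("box far bottom",(plane(i,[f(210,212),f(590,212)],.029)*1000).round(1).tolist())
print("box far top",(plane(i,[f(140,285),f(665,285)],.084)*1000).round(1).tolist())
print("wall inner far",(plane(i,[f(187,165),f(613,165)],.02)*1000).round(1).tolist())
print("plate far",(plane(i,[f(66,29),f(732,29)],.01)*1000).round(1).tolist())
E
```

```text
box far bottom [[660.9, 288.3], [662.5, 233.8]]
box far top [[661.5, 286.4], [663.0, 235.9]]
wall inner far [[666.5, 293.0], [668.4, 229.4]]
plate far [[685.4, 312.8], [688.4, 211.0]]
```

```bash
python3 -m jog '[{"fingers":0.3,"x":0,"y":0.006,"z":0,"twist":0},{"fingers":0.3,"x":0,"y":0.004,"z":0,"twist":0},{"fingers":0.3,"x":0,"y":0,"z":0,"twist":0},{"fingers":0.3,"x":0,"y":0,"z":0,"twist":0}]' && python3 -m jog '[{"fingers":0.3,"x":0,"y":0.003,"z":0,"twist":0},{"fingers":0.3,"x":0,"y":0.003,"z":0,"twist":0},{"fingers":0.3,"x":0,"y":0,"z":0,"twist":0},{"fingers":0.3,"x":0,"y":0,"z":0,"twist":0}]' && python3 go.py 613 259.3 103 -178.2
```

```text
time: 7.02
ee_pos: [0.6092, 0.2604, 0.1113]
eef_rot: [-90.0, -0.1, -178.4]
ft_force: [0.1, 0.6, -2.8]
width: 0.64
time: 7.35
ee_pos: [0.6095, 0.2606, 0.106]
eef_rot: [-90.0, -0.0, -178.4]
ft_force: [0.4, -0.1, -3.2]
width: 0.642
t 7.35 pos mm [609.5 260.6 106. ] rot [ -90.    -0.  -178.4] F [ 0.4 -0.1 -3.2] w 0.642
shift mm [-3.4  3.   1.4] rows 1 each m [-0.0034  0.003   0.0014] twist rad -0.004 deg -0.2
```

Inside the pocket with no contact yet. Now the final lowering.

```bash
python3 -m jog '[{"fingers":0.3,"x":0,"y":0.002,"z":0,"twist":0},{"fingers":0.3,"x":0,"y":0,"z":0,"twist":0}]' && python3 -m jog '[{"fingers":0.3,"x":0,"y":0.0015,"z":0,"twist":0},{"fingers":0.3,"x":0,"y":0,"z":0,"twist":0}]' && python3 -m jog '[{"fingers":0.3,"x":0,"y":0.001,"z":0,"twist":0},{"fingers":0.3,"x":0,"y":0,"z":0,"twist":0}]'
```

```text
time: 7.52
ee_pos: [0.6097, 0.2606, 0.1042]
eef_rot: [-90.0, -0.0, -178.4]
ft_force: [-0.6, -0.3, -3.0]
width: 0.634
time: 7.68
ee_pos: [0.6099, 0.2607, 0.1032]
eef_rot: [-90.0, 0.0, -178.4]
ft_force: [-0.1, -0.9, -2.3]
width: 0.632
time: 7.85
ee_pos: [0.6102, 0.2607, 0.103]
eef_rot: [-90.0, 0.1, -178.4]
ft_force: [-1.1, -0.7, 3.1]
width: 0.638
```

Touching the floor at TCP z 103, so I'm releasing and rising.

```bash
python3 -m jog '[{"fingers":0.75,"x":0,"y":0,"z":0,"twist":0},{"fingers":0.9,"x":0,"y":0,"z":0,"twist":0},{"fingers":1,"x":0,"y":0,"z":0,"twist":0},{"fingers":1,"x":0,"y":0,"z":0,"twist":0}]' && python3 -m jog '[{"fingers":1,"x":0,"y":-0.010,"z":0,"twist":0},{"fingers":1,"x":0,"y":-0.035,"z":0,"twist":0},{"fingers":1,"x":0,"y":-0.040,"z":0,"twist":0},{"fingers":1,"x":0,"y":-0.040,"z":0,"twist":0},{"fingers":1,"x":0,"y":-0.025,"z":0,"twist":0}]' && python3 look.py w7 green:.065 && python3 go.py 632.4 -34.5 250 159
```

```text
time: 8.18
ee_pos: [0.6097, 0.2607, 0.1018]
eef_rot: [-90.0, 0.0, -178.4]
ft_force: [0.3, 0.0, -0.3]
width: 1.001
time: 8.6
ee_pos: [0.611, 0.2611, 0.2578]
eef_rot: [-90.1, 0.3, -178.4]
ft_force: [0.7, -0.1, 1.2]
width: 1.0
green px [259. 181.] z 0.065 c mm 613.4 260.6 size 54 36 long-axis deg 1.2
green px [259. 155.] z 0.065 c mm 626.1 260.4 size 120 84 long-axis deg 1.7
t 8.65 pos mm [613.  261.7 263.3] rot [ -90.2    0.8 -178.4] F [1.6 1.5 4.5] w 0.999
shift mm [-10.9  12.4 296.7] rows 9 each m [-0.0012  0.0014  0.033 ] twist rad 0.394 deg 22.6
```

View pics/w7.png

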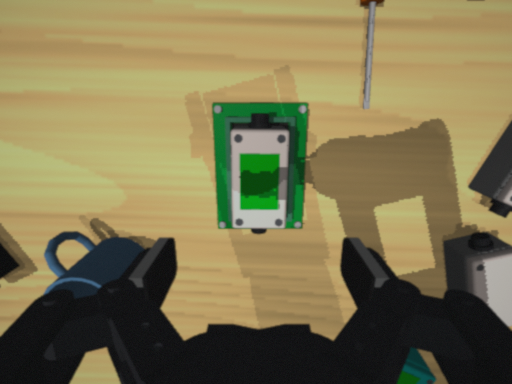

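The green box sits flat in the nest, with its tag at (613.4, 260.6) mm. Next is the red box.

```bash
python3 -m jog '[{"fingers":1,"x":-0.001,"y":0.001,"z":0.020,"twist":0},{"fingers":1,"x":-0.001,"y":0.001,"z":0.035,"twist":0},{"fingers":1,"x":-0.001,"y":0.001,"z":0.035,"twist":0},{"fingers":1,"x":-0.001,"y":0.001,"z":0.035,"twist":0},{"fingers":1,"x":-0.001,"y":0.001,"z":0.035,"twist":0}]' >/dev/null && python3 -m jog '[{"fingers":1,"x":-0.001,"y":0.001,"z":0.035,"twist":0},{"fingers":1,"x":-0.001,"y":0.001,"z":0.035,"twist":0},{"fingers":1,"x":-0.001,"y":0.001,"z":0.035,"twist":0},{"fingers":1,"x":-0.001,"y":0.001,"z":0.032,"twist":0},{"fingers":1,"x":0,"y":0,"z":0,"twist":0.1}]' >/dev/null && python3 -m jog '[{"fingers":1,"x":0,"y":0,"z":0,"twist":0.1},{"fingers":1,"x":0,"y":0,"z":0,"twist":0.1},{"fingers":1,"x":0,"y":0,"z":0,"twist":0.094},{"fingers":1,"x":0,"y":0,"z":0,"twist":0},{"fingers":1,"x":0,"y":0,"z":0,"twist":0}]' && python3 look.py w8 red:.055 && python3 go.py 632.4 -34.5 250 159
```

```text
time: 9.9
ee_pos: [0.627, -0.036, 0.2432]
eef_rot: [-90.0, 0.0, 159.2]
ft_force: [-0.1, 0.8, -0.2]
width: 1.002
red px [419. 278.] z 0.055 c mm 463.4 -155.0 size 53 34 long-axis deg 5.3
red px [254. 178.] z 0.055 c mm 632.9 -34.5 size 54 36 long-axis deg -21.0
red px [493. 156.] z 0.055 c mm 566.0 -252.3 size 128 32 long-axis deg -1.6
t 9.95 pos mm [627.  -36.  243.2] rot [-90.    0.  159.2] F [-0.4 -0.4  0.6] w 1.001
shift mm [-4.5 -6.8 -3.3] rows 1 each m [-0.0045 -0.0068 -0.0033] twist rad 0.003 deg 0.2
```

View pics/w8.png

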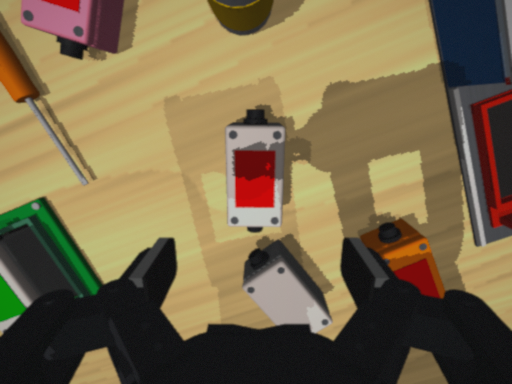

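```bash
python3 -m jog '[{"fingers":1,"x":-0.0047,"y":0.020,"z":-0.0034,"twist":0.003},{"fingers":1,"x":0,"y":0.036,"z":0,"twist":0},{"fingers":1,"x":0,"y":0.036,"z":0,"twist":0},{"fingers":1,"x":0,"y":0.034,"z":0,"twist":0},{"fingers":1,"x":0,"y":0.015,"z":0,"twist":0}]' >/dev/null&& python3 -m jog '[{"fingers":1,"x":0,"y":0,"z":0,"twist":0},{"fingers":1,"x":0,"y":0,"z":0,"twist":0},{"fingers":1,"x":0,"y":0,"z":0,"twist":0}]' && python3 go.py 632.7 -34.5 92 159
```

```text
time: 10.62
ee_pos: [0.6343, -0.0347, 0.1044]
eef_rot: [-90.0, 0.2, 158.9]
ft_force: [0.7, -0.0, -0.7]
width: 0.999
t 10.62 pos mm [634.3 -34.7 104.4] rot [-90.    0.2 158.9] F [ 0.7 -0.  -0.7] w 0.999
shift mm [ 1.6 12.4  0.4] rows 1 each m [0.0016 0.0124 0.0004] twist rad -0.002 deg -0.1
```

```bash
python3 -m jog '[{"fingers":1,"x":0.0015,"y":0.011,"z":0,"twist":0},{"fingers":1,"x":0,"y":0,"z":0,"twist":0},{"fingers":1,"x":0,"y":0,"z":0,"twist":0},{"fingers":1,"x":0,"y":0,"z":0,"twist":0}]' && python3 -m jog '[{"fingers":0.5,"x":0,"y":0,"z":0,"twist":0},{"fingers":0.4,"x":0,"y":0,"z":0,"twist":0},{"fingers":0.3,"x":0,"y":0,"z":0,"twist":0},{"fingers":0.3,"x":0,"y":0,"z":0,"twist":0},{"fingers":0.3,"x":0,"y":0,"z":0,"twist":0}]' 50 && python3 go.py 632.7 -34.5 200 159
```

```text
time: 10.95
ee_pos: [0.6315, -0.034, 0.0916]
eef_rot: [-90.0, 0.0, 158.9]
ft_force: [0.9, 0.4, -0.0]
width: 1.001
time: 11.37
ee_pos: [0.6316, -0.034, 0.0914]
eef_rot: [-90.0, 0.0, 158.8]
ft_force: [0.4, -0.4, 3.5]
width: 0.633
t 11.37 pos mm [631.6 -34.   91.4] rot [-90.    0.  158.8] F [ 0.4 -0.4  3.5] w 0.633
shift mm [-1.300e+00 -1.086e+02  1.000e-01] rows 4 each m [-0.0003 -0.0271  0.    ] twist rad -0.003 deg -0.2
```

```bash
python3 -m jog '[{"fingers":0.3,"x":0,"y":-0.010,"z":0,"twist":0},{"fingers":0.3,"x":0,"y":-0.025,"z":0,"twist":0},{"fingers":0.3,"x":0,"y":-0.035,"z":0,"twist":0},{"fingers":0.3,"x":0,"y":-0.025,"z":0,"twist":0},{"fingers":0.3,"x":0,"y":-0.005,"z":0,"twist":0}]' && python3 -m jog '[{"fingers":0.3,"x":0,"y":0,"z":0,"twist":-0.095},{"fingers":0.3,"x":0,"y":0,"z":0,"twist":-0.095},{"fingers":0.3,"x":0,"y":0,"z":0,"twist":-0.095},{"fingers":0.3,"x":0,"y":0,"z":0,"twist":-0.092},{"fingers":0.3,"x":0,"y":0,"z":0,"twist":0}]' && python3 go.py 553 -307.2 185 -179.6
```

```text
time: 11.78
ee_pos: [0.6336, -0.0344, 0.1966]
eef_rot: [-90.1, 0.4, 158.9]
ft_force: [2.7, -0.3, -2.2]
width: 0.634
time: 12.2
ee_pos: [0.6301, -0.0338, 0.189]
eef_rot: [-90.0, -0.2, -179.4]
ft_force: [-0.0, 0.1, -3.9]
width: 0.639
t 12.2 pos mm [630.1 -33.8 189. ] rot [ -90.    -0.2 -179.4] F [-0.   0.1 -3.9] w 0.639
shift mm [ 80.1   4.1 272.5] rows 8 each m [0.01   0.0005 0.0341] twist rad 0.004 deg 0.2
```

```bash
python3 -m jog '[{"fingers":0.3,"x":0.006,"y":0,"z":0.020,"twist":0},{"fingers":0.3,"x":0.010,"y":0,"z":0.034,"twist":0},{"fingers":0.3,"x":0.010,"y":0,"z":0.034,"twist":0},{"fingers":0.3,"x":0.010,"y":0,"z":0.034,"twist":0},{"fingers":0.3,"x":0.010,"y":0,"z":0.034,"twist":0}]' >/dev/null && python3 -m jog '[{"fingers":0.3,"x":0.010,"y":0,"z":0.034,"twist":0},{"fingers":0.3,"x":0.010,"y":0,"z":0.034,"twist":0},{"fingers":0.3,"x":0.010,"y":0,"z":0.034,"twist":0},{"fingers":0.3,"x":0.004,"y":0,"z":0.014,"twist":0.004},{"fingers":0.3,"x":0,"y":0,"z":0,"twist":0}]' && python3 -m jog '[{"fingers":0.3,"x":0,"y":0,"z":0,"twist":0},{"fingers":0.3,"x":0,"y":0.030,"z":0,"twist":0},{"fingers":0.3,"x":0,"y":0.020,"z":0,"twist":0},{"fingers":0.3,"x":0,"y":0,"z":0,"twist":0},{"fingers":0.3,"x":0,"y":0,"z":0,"twist":0}]' && python3 go.py 553 -307.2 135 -179.6; python3 look.py w9; python3 - <<'E'
import cv2
w=cv2.imread("pics/w9.png");cv2.imwrite("pics/w9c.png",cv2.resize(w[90:240,160:360],None,fx=4,fy=4,interpolation=cv2.INTER_CUBIC))
E
```

```text
time: 13.03
ee_pos: [0.5515, -0.3101, 0.1898]
eef_rot: [-90.0, -0.1, 179.8]
ft_force: [0.4, 0.9, -3.9]
width: 0.635
time: 13.45
ee_pos: [0.5526, -0.3043, 0.1389]
eef_rot: [-90.2, -0.2, -179.7]
ft_force: [0.0, 0.1, -2.4]
width: 0.636
t 13.45 pos mm [ 552.6 -304.3  138.9] rot [ -90.2   -0.2 -179.7] F [ 0.   0.1 -2.4] w 0.636
shift mm [-0.4  3.9  3. ] rows 1 each m [-0.0004  0.0039  0.003 ] twist rad -0.002 deg -0.1
```

View pics/w9c.png

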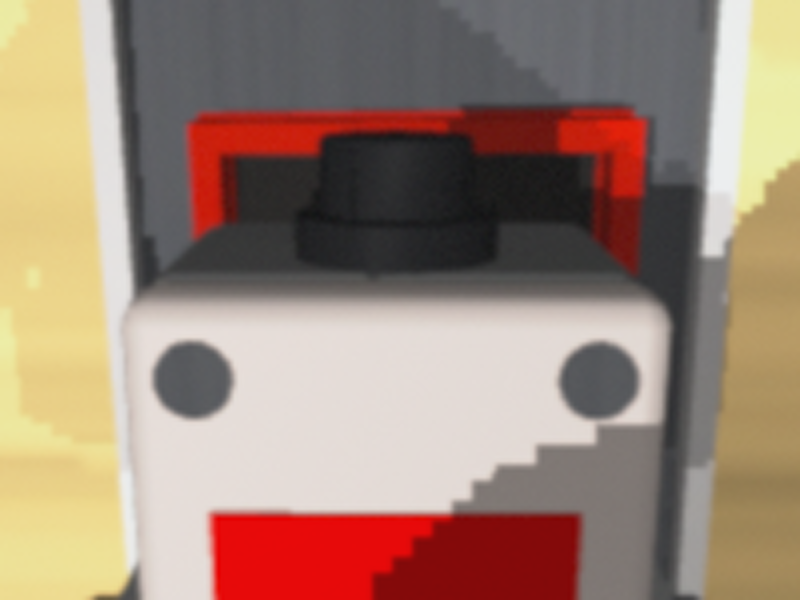

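View pics/w9.png

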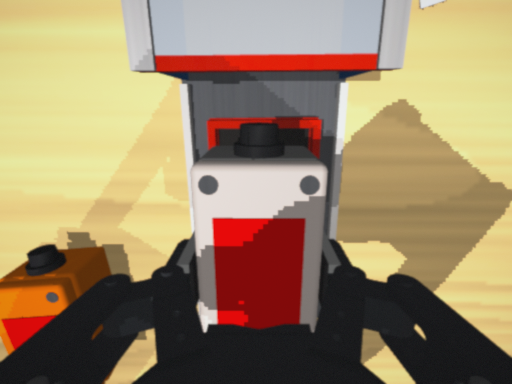

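```bash
python3 - <<'E'
from h import *
from plant import arm
i=arm.camera_info("wrist");s=arm.state();print(s["ee_pos"],s["eef_rot"]);zb=s["ee_pos"][2]-.0914
f=lambda x,y:[160+x/4,90+y/4]
print("box far bottom",(plane(i,[f(212,224),f(590,222)],zb)*1000).round(1).tolist())
print("box far top",(plane(i,[f(135,295),f(660,295)],zb+.055)*1000).round(1).tolist())
print("wall inner far",(plane(i,[f(222,155),f(610,153)],.02)*1000).round(1).tolist())
print("wall outer far",(plane(i,[f(190,122),f(647,120)],.02)*1000).round(1).tolist())
E
```

```text
[ 0.55363971 -0.30527371  0.14081963] [-9.00529093e+01 -4.62890382e-02 -1.79736556e+02]
box far bottom [[604.3, -279.1], [604.9, -332.9]]
box far top [[605.7, -280.4], [606.0, -330.4]]
wall inner far [[611.3, -276.5], [612.1, -340.7]]
wall outer far [[616.6, -271.4], [617.4, -346.5]]
```

```bash
python3 -m jog '[{"fingers":0.3,"x":-0.001,"y":0.010,"z":0.003,"twist":0},{"fingers":0.3,"x":0,"y":0.011,"z":0,"twist":0},{"fingers":0.3,"x":0,"y":0.004,"z":0,"twist":0},{"fingers":0.3,"x":0,"y":0,"z":0,"twist":0},{"fingers":0.3,"x":0,"y":0,"z":0,"twist":0}]' >/dev/null; python3 -m jog '[{"fingers":0.3,"x":0,"y":0,"z":0,"twist":0},{"fingers":0.3,"x":0,"y":0,"z":0,"twist":0}]'; python3 look.py w10;python3 - <<'E'
import cv2
w=cv2.imread("pics/w10.png");cv2.imwrite("pics/w10c.png",cv2.resize(w[90:240,160:360],None,fx=4,fy=4,interpolation=cv2.INTER_CUBIC))
E
```

```text
time: 14.08
ee_pos: [0.5546, -0.3098, 0.1164]
eef_rot: [-90.0, 0.0, -179.8]
ft_force: [-1.2, 0.5, -4.0]
width: 0.632
```

View pics/w10c.png

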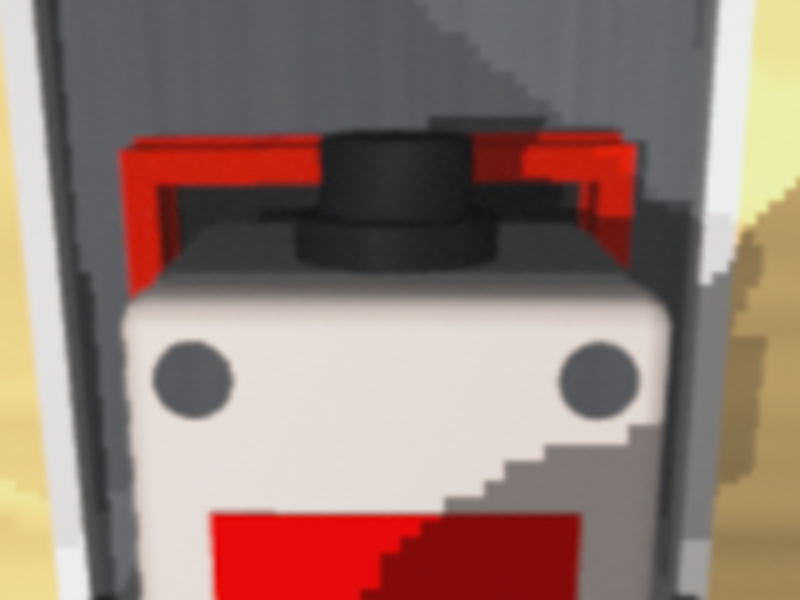

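```bash
python3 -m jog '[{"fingers":0.3,"x":0,"y":0.000,"z":-0.003,"twist":0},{"fingers":0.3,"x":0,"y":0.003,"z":0,"twist":0},{"fingers":0.3,"x":0,"y":0,"z":0,"twist":0},{"fingers":0.3,"x":0,"y":0,"z":0,"twist":0},{"fingers":0.3,"x":0,"y":0,"z":0,"twist":0}]'; python3 look.py w11;python3 - <<'E'
import cv2
w=cv2.imread("pics/w11.png");cv2.imwrite("pics/w11c.png",cv2.resize(w[90:240,160:360],None,fx=4,fy=4,interpolation=cv2.INTER_CUBIC))
E
```

```text
time: 14.55
ee_pos: [0.5543, -0.3065, 0.1128]
eef_rot: [-90.0, -0.0, -179.8]
ft_force: [0.0, -0.8, -4.1]
width: 0.635
```

View pics/w11c.png

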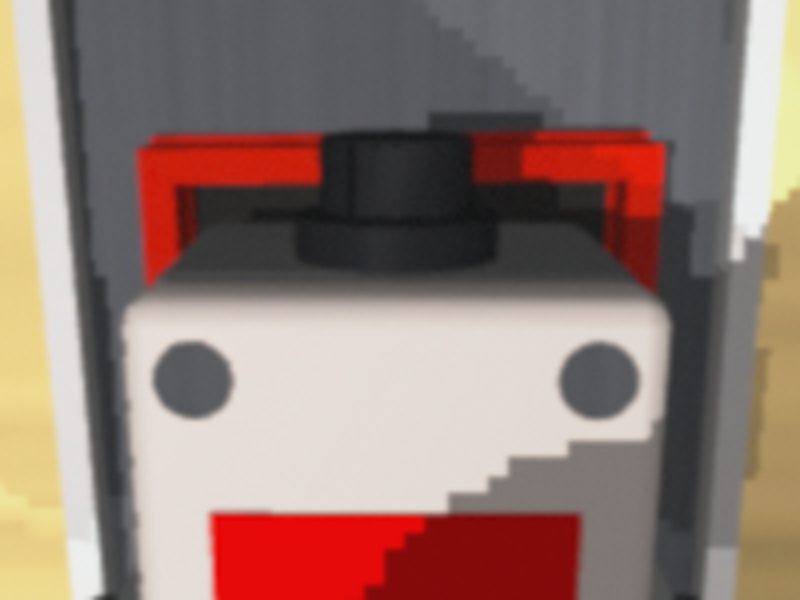

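Centred: the pocket's inner walls span 178–622 and the box's lower edge 212–590 in the crop. Lowering.

```bash
python3 -m jog '[{"fingers":0.3,"x":0,"y":0.004,"z":0,"twist":0},{"fingers":0.3,"x":0,"y":0.003,"z":0,"twist":0},{"fingers":0.3,"x":0,"y":0,"z":0,"twist":0},{"fingers":0.3,"x":0,"y":0,"z":0,"twist":0}]'; python3 -m jog '[{"fingers":0.3,"x":0,"y":0.002,"z":0,"twist":0},{"fingers":0.3,"x":0,"y":0,"z":0,"twist":0},{"fingers":0.3,"x":0,"y":0,"z":0,"twist":0}]';python3 -m jog '[{"fingers":0.3,"x":0,"y":0.0015,"z":0,"twist":0},{"fingers":0.3,"x":0,"y":0,"z":0,"twist":0},{"fingers":0.3,"x":0,"y":0,"z":0,"twist":0}]'
```

```text
time: 14.93
ee_pos: [0.554, -0.3064, 0.1053]
eef_rot: [-90.0, -0.1, -179.8]
ft_force: [-0.1, -0.3, -3.7]
width: 0.638
time: 15.18
ee_pos: [0.5543, -0.3066, 0.1038]
eef_rot: [-90.0, -0.0, -179.8]
ft_force: [-0.7, 0.5, -4.3]
width: 0.637
time: 15.43
ee_pos: [0.5543, -0.3066, 0.1023]
eef_rot: [-90.0, -0.0, -179.8]
ft_force: [-0.3, -0.2, -4.2]
width: 0.635
```

```bash
python3 -m jog '[{"fingers":0.3,"x":0,"y":0.001,"z":0,"twist":0},{"fingers":0.3,"x":0,"y":0,"z":0,"twist":0}]';python3 -m jog '[{"fingers":0.3,"x":0,"y":0.0008,"z":0,"twist":0},{"fingers":0.3,"x":0,"y":0,"z":0,"twist":0}]'
```

```text
time: 15.6
ee_pos: [0.5544, -0.3067, 0.1015]
eef_rot: [-90.0, 0.0, -179.8]
ft_force: [-0.2, -0.5, -3.0]
width: 0.638
time: 15.77
ee_pos: [0.5546, -0.3066, 0.1014]
eef_rot: [-90.0, 0.0, -179.8]
ft_force: [-1.0, 1.2, 3.1]
width: 0.639
```

```bash
python3 -m jog '[{"fingers":0.75,"x":0,"y":0,"z":0,"twist":0},{"fingers":0.9,"x":0,"y":0,"z":0,"twist":0},{"fingers":1,"x":0,"y":0,"z":0,"twist":0},{"fingers":1,"x":0,"y":0,"z":0,"twist":0}]' && python3 -m jog '[{"fingers":1,"x":0,"y":-0.010,"z":0,"twist":0},{"fingers":1,"x":0,"y":-0.035,"z":0,"twist":0},{"fingers":1,"x":0,"y":-0.040,"z":0,"twist":0},{"fingers":1,"x":0,"y":-0.030,"z":0,"twist":0},{"fingers":1,"x":0,"y":0,"z":0,"twist":0}]' && python3 -m jog '[{"fingers":1,"x":0,"y":0,"z":0,"twist":0},{"fingers":1,"x":0,"y":0,"z":0,"twist":0}]' && python3 look.py w12 red:.065 red:.02 red:.06 && python3 go.py 420 -307 215 180 420 -307 112 180
```

```text
time: 16.1
ee_pos: [0.5545, -0.3067, 0.1007]
eef_rot: [-90.0, 0.0, -179.8]
ft_force: [0.3, -0.7, -0.2]
width: 1.002
time: 16.52
ee_pos: [0.5577, -0.3089, 0.2253]
eef_rot: [-89.5, 0.7, -179.8]
ft_force: [0.9, -1.1, 1.4]
width: 0.998
time: 16.68
ee_pos: [0.5542, -0.3065, 0.2158]
eef_rot: [-90.0, 0.0, -179.8]
ft_force: [-0.6, -0.0, 0.1]
width: 0.998
red px [ 93. 274.] z 0.065 c mm 476.0 -160.3 size 38 36 long-axis deg 5.4
red px [259. 193.] z 0.065 c mm 556.3 -306.8 size 55 36 long-axis deg 0.2
red px [279. 208.] z 0.065 c mm 547.4 -309.2 size 144 59 long-axis deg -0.8
red px [226. 166.] z 0.065 c mm 571.5 -277.9 size 102 22 long-axis deg -12.2
red px [259.  81.] z 0.065 c mm 643.6 -306.8 size 98 6 long-axis deg -89.1
red px [ 93. 274.] z 0.02 c mm 444.8 -130.4 size 46 43 long-axis deg 5.4
red px [259. 193.] z 0.02 c mm 541.5 -306.9 size 66 44 long-axis deg 0.2
red px [279. 208.] z 0.02 c mm 530.7 -309.9 size 174 71 long-axis deg -0.8
red px [226. 166.] z 0.02 c mm 559.8 -272.1 size 122 27 long-axis deg -12.2
red px [259.  81.] z 0.02 c mm 646.7 -307.0 size 118 7 long-axis deg -89.1
red px [ 93. 274.] z 0.06 c mm 472.6 -157.0 size 39 36 long-axis deg 5.4
red px [259. 193.] z 0.06 c mm 554.7 -306.8 size 56 37 long-axis deg 0.2
red px [279. 208.] z 0.06 c mm 545.5 -309.3 size 148 60 long-axis deg -0.8
red px [226. 166.] z 0.06 c mm 570.2 -277.2 size 104 23 long-axis deg -12.2
red px [259.  81.] z 0.06 c mm 644.0 -306.8 size 100 6 long-axis deg -89.1
t 16.73 pos mm [ 553.7 -306.1  214.6] rot [-9.010e+01 -1.000e-01 -1.798e+02] F [-0.5 -0.5 -0.5] w 1.0
shift mm [133.7  -0.2   0.4] rows 4 each m [ 0.0334 -0.      0.0001] twist rad 0.004 deg 0.2
shift mm [-2.00e-01  1.03e+02  1.00e-01] rows 3 each m [-0.0001  0.0343  0.    ] twist rad 0.004 deg 0.2
```

View pics/w12.png

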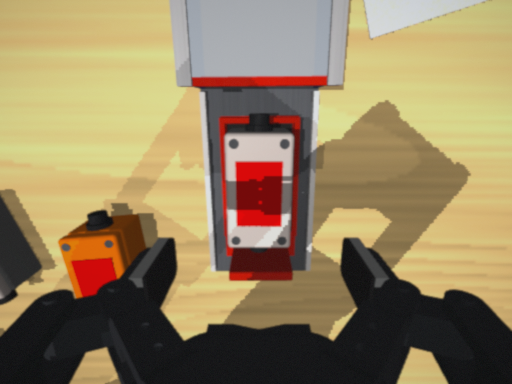

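The red box sits flat in the pocket, with its tag at (556.3, -306.8) mm. Next I shut the fingers, back off and go down behind the tab.

```bash
python3 -m jog '[{"fingers":0,"x":0.020,"y":0,"z":0,"twist":0},{"fingers":0,"x":0.034,"y":0,"z":0,"twist":0},{"fingers":0,"x":0.034,"y":0,"z":0,"twist":0},{"fingers":0,"x":0.034,"y":0,"z":0,"twist":0},{"fingers":0,"x":0.016,"y":0,"z":0,"twist":0}]' >/dev/null && python3 -m jog '[{"fingers":0,"x":0,"y":0.0,"z":0,"twist":0},{"fingers":0,"x":0,"y":0.034,"z":0,"twist":0},{"fingers":0,"x":0,"y":0.036,"z":0,"twist":0},{"fingers":0,"x":0,"y":0.028,"z":0,"twist":0},{"fingers":0,"x":0,"y":0,"z":0,"twist":0}]' && python3 -m jog '[{"fingers":0,"x":0,"y":0,"z":0,"twist":0},{"fingers":0,"x":0,"y":0,"z":0,"twist":0},{"fingers":0,"x":0,"y":0,"z":0,"twist":0}]' && python3 go.py 455 -307 112 180; python3 look.py w13
```

```text
time: 17.57
ee_pos: [0.4133, -0.3035, 0.1106]
eef_rot: [-90.5, -0.5, -179.8]
ft_force: [-1.5, 1.0, 0.2]
width: 0.0
time: 17.82
ee_pos: [0.4177, -0.3081, 0.1196]
eef_rot: [-89.9, 0.1, -179.8]
ft_force: [-0.1, 0.1, 0.9]
width: 0.002
t 17.82 pos mm [ 417.7 -308.1  119.6] rot [-8.990e+01  1.000e-01 -1.798e+02] F [-0.1  0.1  0.9] w 0.002
shift mm [-37.3   7.7  -1. ] rows 2 each m [-0.0186  0.0039 -0.0005] twist rad 0.004 deg 0.2
```

View pics/w13.png

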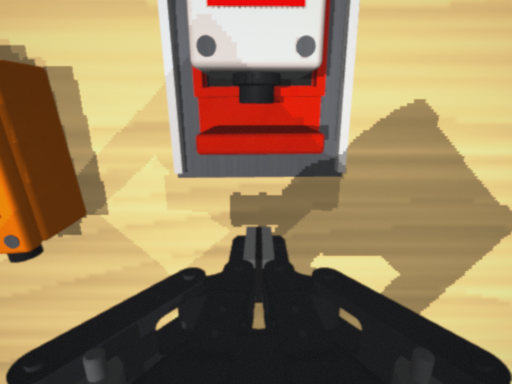

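```bash
python3 -m jog '[{"fingers":0,"x":0,"y":0.007,"z":0,"twist":0},{"fingers":0,"x":-0.01,"y":0,"z":0,"twist":0},{"fingers":0,"x":-0.012,"y":0,"z":0,"twist":0},{"fingers":0,"x":-0.010,"y":0,"z":0,"twist":0},{"fingers":0,"x":-0.005,"y":0,"z":0,"twist":0}]' && python3 -m jog '[{"fingers":0,"x":-0.006,"y":0,"z":0,"twist":0},{"fingers":0,"x":-0.008,"y":0,"z":0,"twist":0},{"fingers":0,"x":-0.010,"y":0,"z":0,"twist":0},{"fingers":0,"x":-0.012,"y":0,"z":0,"twist":0},{"fingers":0,"x":-0.012,"y":0,"z":0,"twist":0}]' && python3 -m jog '[{"fingers":0,"x":-0.012,"y":0,"z":0,"twist":0},{"fingers":0,"x":-0.012,"y":0,"z":0,"twist":0},{"fingers":0,"x":-0.012,"y":0,"z":0,"twist":0},{"fingers":0,"x":-0.012,"y":0,"z":0,"twist":0},{"fingers":0,"x":-0.012,"y":0,"z":0,"twist":0}]'; python3 go.py 607 -307 112 180
```

```text
time: 18.28
ee_pos: [0.4551, -0.3072, 0.1112]
eef_rot: [-89.9, 0.1, -179.8]
ft_force: [-0.5, 0.8, 0.0]
width: -0.0
time: 18.7
ee_pos: [0.5017, -0.3064, 0.1103]
eef_rot: [-90.1, -0.1, -179.8]
ft_force: [-3.1, 0.9, 2.2]
width: -0.0
time: 19.12
ee_pos: [0.5618, -0.3059, 0.1101]
eef_rot: [-90.1, -0.1, -179.8]
ft_force: [-3.3, 0.7, 2.2]
width: -0.006
t 19.12 pos mm [ 561.8 -305.9  110.1] rot [-9.010e+01 -1.000e-01 -1.798e+02] F [-3.3  0.7  2.2] w -0.006
shift mm [-45.2  -2.    1.3] rows 2 each m [-0.0226 -0.001   0.0006] twist rad 0.004 deg 0.2
```

```bash
python3 -m jog '[{"fingers":0,"x":-0.011,"y":0,"z":0,"twist":0},{"fingers":0,"x":-0.010,"y":0,"z":0,"twist":0},{"fingers":0,"x":-0.008,"y":0,"z":0,"twist":0},{"fingers":0,"x":-0.006,"y":0,"z":0,"twist":0},{"fingers":0,"x":-0.004,"y":0,"z":0,"twist":0}]' && python3 -m jog '[{"fingers":0,"x":-0.003,"y":0,"z":0,"twist":0},{"fingers":0,"x":-0.002,"y":0,"z":0,"twist":0},{"fingers":0,"x":-0.002,"y":0,"z":0,"twist":0},{"fingers":0,"x":0,"y":0,"z":0,"twist":0}]' ; python3 go.py 607 -307 112 180
```

```text
time: 19.53
ee_pos: [0.5953, -0.3059, 0.1098]
eef_rot: [-90.2, -0.9, -179.7]
ft_force: [-41.6, 3.8, 28.0]
width: 0.002
time: 19.87
ee_pos: [0.5963, -0.3061, 0.1099]
eef_rot: [-90.4, -1.7, -179.8]
ft_force: [-56.4, 6.3, 36.4]
width: -0.0
t 19.87 pos mm [ 596.3 -306.1  109.9] rot [ -90.4   -1.7 -179.8] F [-56.4   6.3  36.4] w -0.0
shift mm [-10.7  -2.4   0.9] rows 1 each m [-0.0107 -0.0024  0.0009] twist rad 0.004 deg 0.2
```

```bash
python3 -m jog '[{"fingers":0,"x":0.012,"y":0,"z":0,"twist":0},{"fingers":0,"x":0.010,"y":0,"z":0,"twist":0},{"fingers":0,"x":0,"y":0,"z":0,"twist":0},{"fingers":0,"x":0,"y":0,"z":0,"twist":0}]'; python3 look.py w14 red:.06; python3 - <<'E'
from plant import arm
import cv2
f=arm.grab_frame("scene");cv2.imwrite("pics/scene14.png",cv2.resize(f[200:370,50:210,::-1],None,fx=3.5,fy=3.5,interpolation=cv2.INTER_CUBIC))
f=arm.grab_frame("top");cv2.imwrite("pics/top14.png",cv2.resize(f[110:270,340:460,::-1],None,fx=3.7,fy=3.7,interpolation=cv2.INTER_CUBIC))
E
```

```text
time: 20.2
ee_pos: [0.5858, -0.3067, 0.1108]
eef_rot: [-90.0, 0.1, -179.8]
ft_force: [0.1, -0.1, 0.2]
width: -0.003
red px [259. 172.] z 0.06 c mm 624.7 -306.8 size 110 36 long-axis deg -89.2
red px [256. 166.] z 0.06 c mm 633.7 -305.4 size 15 5 long-axis deg -89.7
```

View pics/w14.png

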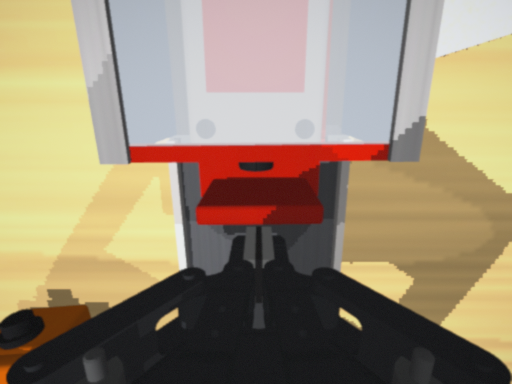

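View pics/scene14.png

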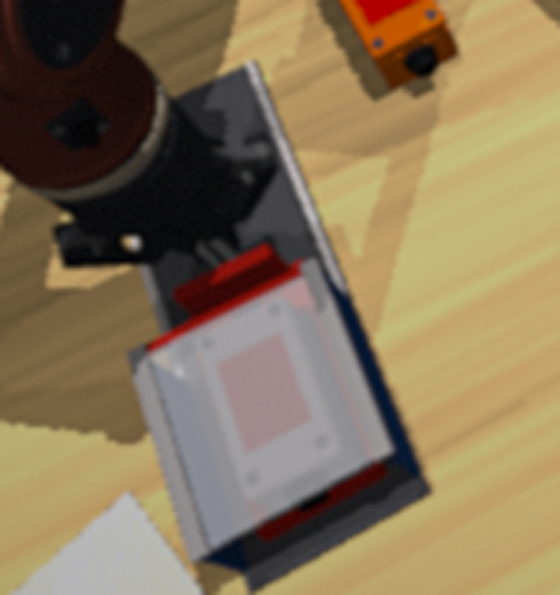

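View pics/top14.png

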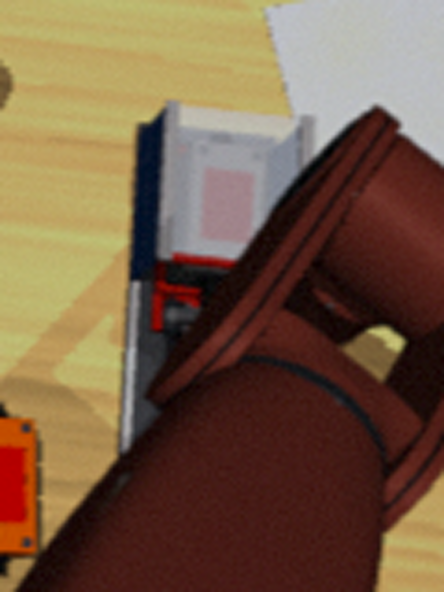

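```bash
python3 - <<'E'
from h import *
from plant import arm
i=arm.camera_info("wrist")
print("w14 tab edge",(plane(i,[[200,207],[320,207]],.06)*1000).round(1).tolist(),"cover front top",(plane(i,[[130,146],[390,145]],.084)*1000).round(1).tolist(), "tag near edge",(plane(i,[[206,92],[304,92]],.065)*1000).round(1).tolist())
t=arm.camera_info("scene")
g=lambda x,y:[50+x/3.5,200+y/3.5]
print("scene tag",(plane(t,[g(217,373),g(284,334),g(313,425),g(246,453)],.065)*1000).round(1).tolist())
print("scene tab top outer corners",(plane(t,[g(180,292),g(265,247)],.06)*1000).round(1).tolist())
E
```

```text
w14 tab edge [[615.4, -279.9], [615.7, -334.4]] cover front top [[646.5, -262.5], [647.3, -351.0]] tag near edge [[664.7, -285.9], [664.9, -323.8]]
scene tag [[670.2, -324.2], [667.2, -283.4], [724.0, -285.2], [720.5, -322.8]]
scene tab top outer corners [[611.2, -331.1], [608.8, -277.9]]
```

```bash
python3 - <<'E'
import cv2
w=cv2.imread("pics/w13.png");cv2.imwrite("pics/w13c.png",cv2.resize(w[60:200,160:360],None,fx=4,fy=4,interpolation=cv2.INTER_CUBIC))
w=cv2.imread("pics/w14.png");cv2.imwrite("pics/w14c.png",cv2.resize(w[130:270,160:360],None,fx=4,fy=4,interpolation=cv2.INTER_CUBIC))
f=cv2.imread("pics/scene0.png");cv2.imwrite("pics/scene0t.png",cv2.resize(f[200:370,50:210],None,fx=3.5,fy=3.5,interpolation=cv2.INTER_CUBIC))
E
```

```text
(no output)
```

View pics/w13c.png

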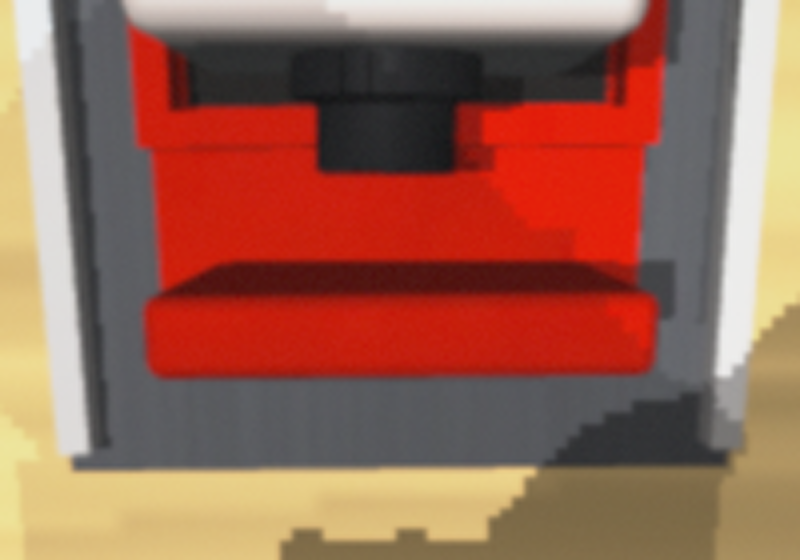

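View pics/w14c.png

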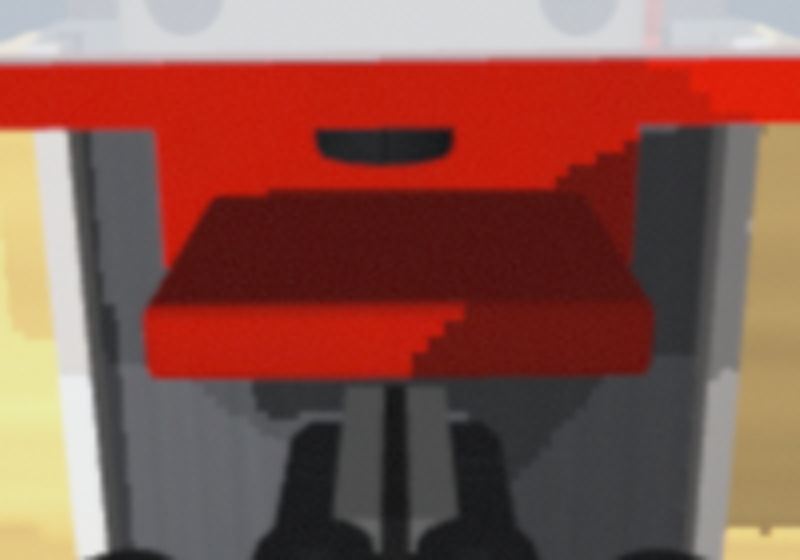

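View pics/scene0t.png

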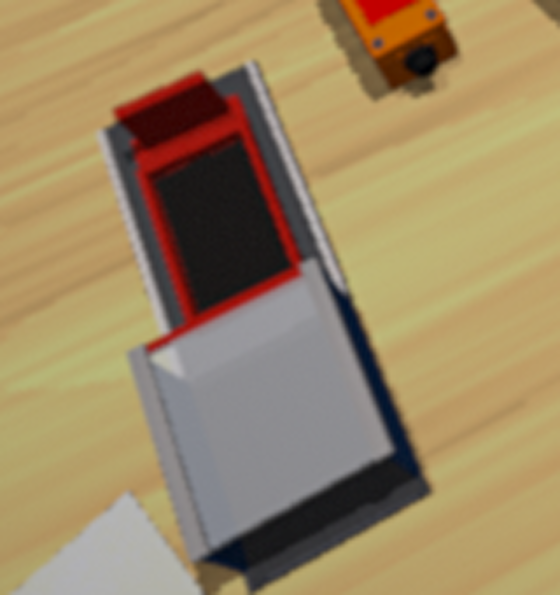

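```bash
python3 - <<'E'
from h import *
from plant import arm
i=arm.camera_info("wrist");s=arm.state();print(s["ee_pos"],s["eef_rot"],i["world_from_camera"])
print("w14 tab top outer/inner",(plane(i,[[260,224.5],[260,205.5]],.06)*1000).round(1).tolist(),"inner 1",(plane(i,[[260,63+130-15]],.02)*1000).round(1))
j=dict(i);T=np.array(i["world_from_camera"]).copy();T[:3,3]+=np.array([.4177,-.3081,.1196])-s["ee_pos"];j["world_from_camera"]=T
print("w13 tab top outer/inner",(plane(j,[[260,154.5],[260,134]],.06)*1000).round(1).tolist())
print("w13 station near end",(plane(j,[[260,176]],.003)*1000).round(1).tolist())
t=arm.camera_info("scene");g=lambda x,y:[50+x/3.5,200+y/3.5]
print("scene0 tab top outer corners",(plane(t,[g(113,108),g(200,72)],.06)*1000).round(1).tolist())
print("scene14 tab top outer corners",(plane(t,[g(177,292),g(265,245)],.06)*1000).round(1).tolist())
print("scene cover front top corners",(plane(t,[g(135,350),g(308,260)],.084)*1000).round(1).tolist())
E
```

```text
[ 0.58628327 -0.30646947  0.11077672] [-8.99739173e+01  6.03814820e-02 -1.79764643e+02] [[ 5.57339492e-03  9.56515608e-01  2.91627896e-01  6.60761280e-01]
 [-9.99984461e-01  5.29430516e-03  1.74613882e-03 -3.06129573e-01]
 [ 1.26241960e-04 -2.91633096e-01  9.56530251e-01  1.79693860e-01]
 [ 0.00000000e+00  0.00000000e+00  0.00000000e+00  1.00000000e+00]]
w14 tab top outer/inner [[606.8, -307.2], [616.2, -307.2]] inner 1 [[ 618.6 -307.4]]
w13 tab top outer/inner [[469.4, -308.7], [478.7, -308.6]]
w13 station near end [[444.6, -309.2]]
scene0 tab top outer corners [[471.4, -335.7], [473.1, -278.7]]
scene14 tab top outer corners [[610.4, -332.7], [607.6, -277.5]]
scene cover front top corners [[643.2, -356.5], [640.1, -253.8]]
```

```bash
python3 - <<'E'
import cv2
f=cv2.imread("pics/top0.png");cv2.imwrite("pics/top0t.png",cv2.resize(f[130:200,365:435],None,fx=8,fy=8,interpolation=cv2.INTER_CUBIC))
f=cv2.imread("pics/scene0.png");cv2.imwrite("pics/scene0u.png",cv2.resize(f[265:315,80:160],None,fx=9,fy=9,interpolation=cv2.INTER_CUBIC))
E
```

```text
(no output)
```

View pics/top0t.png

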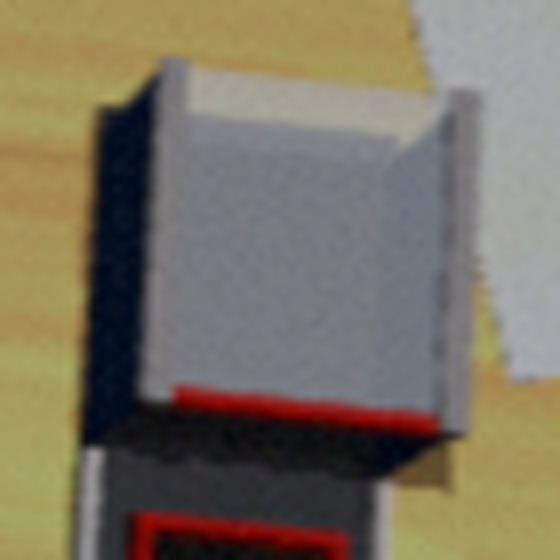

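View pics/scene0u.png

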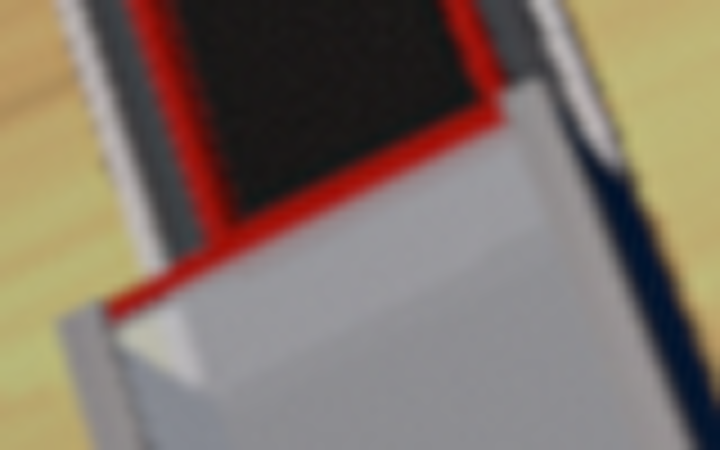

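```bash
python3 - <<'E'
from h import *
from plant import arm
w=arm.camera_info("wrist");t=arm.camera_info("top");s=arm.camera_info("scene")
def ray(i,uv):
    T=np.array(i["world_from_camera"]);d=T[:3,:3]@np.array([(uv[0]-i["cx"])/i["fx"],-(uv[1]-i["cy"])/i["fy"],-1]);return T[:3,3],d/np.linalg.norm(d)
def tri(*rs):
    A=sum(np.eye(3)-np.outer(d,d) for o,d in rs);b=sum((np.eye(3)-np.outer(d,d))@o for o,d in rs);return (np.linalg.solve(A,b)*1000).round(1)
f=lambda x,y:[160+x/4,130+y/4]
S=ray(s,[92,299.2]);Tm=ray(t,[419.75,183.75]);W=ray(w,[390,161.5])
TL=ray(t,[386.6,180.6]);WL=ray(w,[130,162])
print("-y end near edge: st",tri(S,Tm),"tw",tri(Tm,W),"sw",tri(S,W),"+y tw",tri(TL,WL))
print("far edge +y tw",tri(ray(t,[365+173/8,130+388/8]),ray(w,[129,146])))
SR=ray(s,[80+505/9,265+108/9]);print("+y s,t",tri(SR,TL),"s,w",tri(SR,WL))
E
```

```text
-y end near edge: st [ 641.2 -354.3   76.8] tw [ 640.5 -355.3   78.2] sw [ 641.5 -352.8   79. ] +y tw [ 638.9 -262.6   82.9]
far edge +y tw [ 644.6 -262.7   82.7]
+y s,t [ 639.2 -263.1   75.7] s,w [ 640.5 -259.7   78.6]
```

```bash
python3 - <<'E'
from h import *
from plant import arm
t=arm.camera_info("top");s=arm.camera_info("scene")
g=lambda x,y:[50+x/3.5,200+y/3.5]
print("top  near/far of cover side walls z.084",(plane(t,[[365+140/8,130+400/8],[365+162/8,130+60/8],[365+465/8,130+433/8],[365+480/8,130+93/8]],.084)*1000).round(1).tolist())
print("scene near L, far L, near R, far R",(plane(s,[g(131,352),g(200,562),g(312,260),g(394,455)],.084)*1000).round(1).tolist())
print("scene base far corners",(plane(s,[g(250,592),g(432,492)],.003)*1000).round(1).tolist(),"near",(plane(s,[g(103,132),g(252,62)],.003)*1000).round(1).tolist())
E
```

```text
top  near/far of cover side walls z.084 [[636.9, -252.3], [760.1, -252.1], [639.2, -363.1], [761.9, -362.9]]
scene near L, far L, near R, far R [[643.2, -358.8], [767.4, -355.3], [641.2, -251.7], [766.1, -248.1]]
scene base far corners [[774.3, -358.8], [774.2, -247.6]] near [[448.0, -361.3], [445.0, -254.3]]
```

The cover's front edge is at x≈640 mm and its far end at about 764 mm. That puts the station origin at x≈541, so the tray started about 14 mm in, and the 137 mm I pushed should already be its full travel. A gentle re-touch of the tab will confirm it.

```bash
python3 -m jog '[{"fingers":0,"x":-0.007,"y":0,"z":0,"twist":0},{"fingers":0,"x":0,"y":0,"z":0,"twist":0},{"fingers":0,"x":0,"y":0,"z":0,"twist":0}]'; python3 -m jog '[{"fingers":0,"x":-0.002,"y":0,"z":0,"twist":0},{"fingers":0,"x":0,"y":0,"z":0,"twist":0}]'; python3 -m jog '[{"fingers":0,"x":-0.0015,"y":0,"z":0,"twist":0},{"fingers":0,"x":0,"y":0,"z":0,"twist":0}]'
```

```text
time: 20.6
ee_pos: [0.5931, -0.3063, 0.1105]
eef_rot: [-90.0, 0.0, -179.7]
ft_force: [0.4, 1.1, -1.1]
width: 0.002
time: 20.77
ee_pos: [0.5942, -0.3063, 0.1103]
eef_rot: [-90.0, -0.1, -179.8]
ft_force: [-1.9, -0.3, 0.1]
width: -0.001
time: 20.93
ee_pos: [0.5944, -0.3063, 0.1103]
eef_rot: [-90.1, -0.2, -179.8]
ft_force: [-8.8, 0.7, 4.6]
width: 0.002
```

It holds 8.8 N with no motion, well above the 3 N slide force, so the tray is against its stop. Retreating for a last check.

```bash
python3 -m jog '[{"fingers":0,"x":0.010,"y":0,"z":0,"twist":0},{"fingers":0,"x":0.030,"y":0,"z":0,"twist":0},{"fingers":0,"x":0.020,"y":-0.020,"z":0,"twist":0},{"fingers":0,"x":0.010,"y":-0.036,"z":0,"twist":0},{"fingers":0,"x":0.010,"y":-0.036,"z":0,"twist":0}]' >/dev/null; python3 -m jog '[{"fingers":0,"x":0.030,"y":-0.020,"z":0,"twist":0},{"fingers":0,"x":0.034,"y":0,"z":0,"twist":0},{"fingers":0,"x":0.034,"y":0,"z":0,"twist":0},{"fingers":0,"x":0.020,"y":0,"z":0,"twist":0},{"fingers":0,"x":0,"y":0,"z":0,"twist":0}]'; python3 -m jog '[{"fingers":0,"x":0,"y":0,"z":0,"twist":0},{"fingers":0,"x":0,"y":0,"z":0,"twist":0},{"fingers":0,"x":0,"y":0,"z":0,"twist":0}]'; python3 - <<'E'
from plant import arm
from h import *
for n in("scene","top"):
    f=arm.grab_frame(n);cv2.imwrite(f"pics/{n}20.png",f[:,:,::-1]);print(n);rects(arm.camera_info(n),f,"green",.065);rects(arm.camera_info(n),f,"red",.06)
E
```

```text
time: 21.77
ee_pos: [0.395, -0.307, 0.2226]
eef_rot: [-90.0, -0.1, -179.9]
ft_force: [0.2, -0.5, 0.3]
width: 0.002
time: 22.02
ee_pos: [0.3987, -0.3074, 0.2229]
eef_rot: [-90.0, 0.1, -179.8]
ft_force: [-0.3, 0.6, -0.2]
width: 0.001
scene
green px [330. 191.] z 0.065 c mm 638.9 229.2 size 136 94 long-axis deg 1.8
green px [336. 170.] z 0.065 c mm 612.3 261.6 size 51 33 long-axis deg 1.3
green px [226. 129.] z 0.065 c mm 361.1 79.4 size 51 34 long-axis deg 64.9
green px [285.  88.] z 0.065 c mm 301.4 299.5 size 52 34 long-axis deg 85.8
green px [494.  76.] z 0.065 c mm 563.6 869.0 size 130 97 long-axis deg -89.3
red px [315. 297.] z 0.06 c mm 847.5 45.9 size 53 36 long-axis deg -37.8
red px [114. 287.] z 0.06 c mm 629.8 -310.4 size 90 8 long-axis deg -88.7
red px [113. 278.] z 0.06 c mm 611.4 -305.2 size 59 10 long-axis deg 88.8
red px [157. 195.] z 0.06 c mm 464.2 -152.9 size 51 34 long-axis deg 5.4
top
green px [162. 281.] z 0.065 c mm 294.1 301.7 size 54 37 long-axis deg 85.4
green px [248. 269.] z 0.065 c mm 353.9 81.5 size 54 36 long-axis deg 64.1
green px [197. 168.] z 0.065 c mm 613.2 259.6 size 54 35 long-axis deg 0.9
green px [200. 174.] z 0.065 c mm 598.7 248.3 size 140 98 long-axis deg 1.4
red px [339. 240.] z 0.06 c mm 460.5 -153.2 size 51 35 long-axis deg 7.2
red px [394. 192.] z 0.06 c mm 617.4 -293.6 size 81 39 long-axis deg -76.4
red px [282. 101.] z 0.06 c mm 845.2 45.0 size 56 37 long-axis deg -38.5
```

View pics/scene20.png

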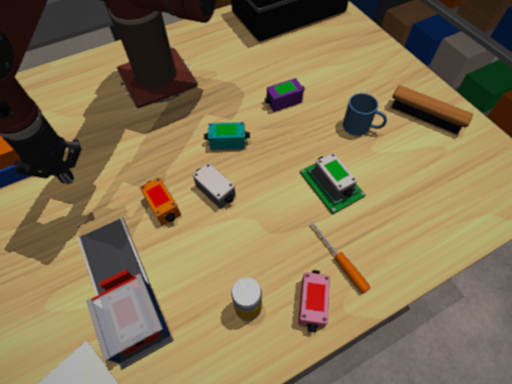

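View pics/top20.png

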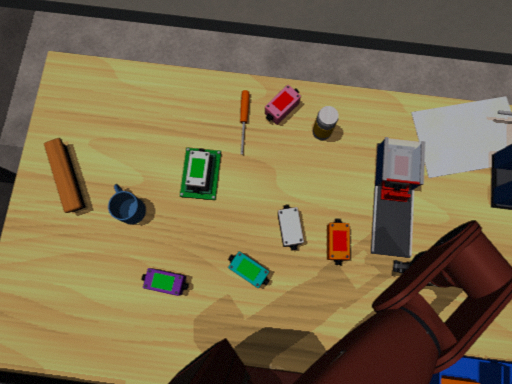

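The final pictures show the green box in the nest, with its tag at (336,170) in the scene view. The red box is under the cover at (125,310), and the bystanders and look-alikes are where they were.

```bash
python3 -c "
from plant import arm
print(arm.close_job(), arm.state()['time'])"
```

```text
the job is handed in; nothing more can be done
the job is handed in; nothing more can be done
```

The sorting is done and handed in at about 22 s of the 64 s allowed. The green-tagged box sits flat in the pass nest. The red-tagged one is in the reject tray, and the tray is pushed home under the cover. The last pictures show the untagged box, the screwdriver, the mug, the can and the look-alikes where they started.

- **Green box:** on the first try it came down on the nest's far wall with about 6 N. I lifted it, moved it back 6 mm and set it down again. My last check puts its tag within 2 mm of the pocket centre.
- **Red box:** I set it down with the tray pulled out, its tag at (556, -307) mm, on the pocket centre I had measured.
- **Tray travel disagreed with the brief:** it moved only about 137 mm instead of 150 mm. The cover's measured position suggests the tray started about 14 mm in. On a gentle re-push it held 8.8 N without moving, so I take it to be against its stop.
- **Tray position:** the tab ended about 2 mm beyond where I expected it when home, which is within the camera error.
- **Possible force problem:** during the push the wrist force reached about 67 N (56 N along the push, 36 N upward) as the tray reached its stop. That is below the 120 N wrist limit. I believe only the fingertips were touching, so the 40 N limit on the arm and gripper body should not apply, but I could not measure that separately.

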